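Sort pipe fittings by colour into the copper tray and the tilting bin

TASK

First take the black spring clamp out of the orange tray and lay it on the cork mat. Then sort the mixed fittings in the blue tray by colour: every copper tee goes into the orange tray and every dull grey zinc reducer into the grey tilting bin while that is still tipped forward, but leave the shiny chrome end cap in the blue tray. When all of them are sorted, push the tilting bin back fully home, upright; leave the tape roll, the wrench and the screwdriver where they lie.

Things in the scene. Friction and masses are not known exactly. Their poses are not given: they have to be found in the camera images.
- mixed_tray: open blue plastic tray with the mixed fittings, fixed, 230 (its x) by 300 (its y) by 26 mm high, walls and floor 5 mm. Origin: centre of its underside, z up.
- copper_tray: open orange plastic tray for copper, fixed, 190 (its x) by 170 (its y) by 45 mm high, walls and floor 5 mm. Origin: centre of its underside, z up. It stands to the left or the right of the blue tray.
- clamp_mat: cork mat, fixed, 120 (its x) by 220 (its y) by 4 mm thick, beyond the blue tray. Origin: centre of its underside.
- bracket: dark steel bracket, fixed, that carries the grey tilting bin; base 130 (its x) by 196 mm (its y), 6 mm thick; side cheeks 80 mm high; back plate 120 mm high at its x = +67 mm. Its -x axis is the side to which the bin tips (towards the robot). Origin: centre of its underside. The bin's pivot axis runs along its y axis through x = -15 mm, z = 55 mm. It stands on the side opposite to the orange tray.
- tiltbin (a joint): tilt of the grey bin in rad: 0 = fully home (upright against the back plate), positive = mouth tipped forward to the bracket's -x, at most 0.58. A stiff pivot: it stays where it is left; about 5 to 10 N at the front rim moves it. Home, its rim is 130 mm above the table.
- tiltbin_in (a point): centre of the inner floor of the grey plastic tilting bin; the axes turn with the bin (z out of its mouth, x to its back wall, y along its width). Inside it is 112 mm (x) by 162 mm (y) and 91 mm deep; walls and floor 4 mm.
- tiltbin_rim (a point): middle of the top edge of the tilting bin's front wall; axes as the bin's.
- clamp: black nylon spring clamp lying flat, 90 g, 150 mm long along its x axis (orange jaw tips to +x, -75 to +75), 24 mm thick. Origin in the middle of its spring block, which is 34 mm (x) by 40 mm (y) and is the place to grip, across y, but the arms beside it make it 46 mm wide there. Lying, its origin is 12 mm above the surface.
- tee1: copper pipe tee, copper-coloured, 140 g. Origin on the crossing of its pipe axes. Straight run along its x axis, 80 mm long (-40 to +40); the branch runs along its +y axis to 45 mm. Pipes 24 mm across, 28 mm over the sockets (the last 18 mm of each end); lying flat its origin is 14 mm above the surface. May be absent.
- tee2: copper pipe tee, copper-coloured, 140 g. Origin on the crossing of its pipe axes. Straight run along its x axis, 80 mm long (-40 to +40); the branch runs along its +y axis to 45 mm. Pipes 24 mm across, 28 mm over the sockets (the last 18 mm of each end); lying flat its origin is 14 mm above the surface. May be absent.
- reducer1: zinc reducer bushing, dull grey, 150 g, 70 mm long. Origin in the middle of its length and thickness; long axis is its x. Middle 30 mm is a square block 36 by 36 mm (faces across its y and z); from +15 to +35 mm a 32 mm round threaded end, from -15 to -35 mm a 24 mm round end. Lying, its origin is 18 mm above the surface. May be absent.
- reducer2: zinc reducer bushing, dull grey, 150 g, 70 mm long. Origin in the middle of its length and thickness; long axis is its x. Middle 30 mm is a square block 36 by 36 mm (faces across its y and z); from +15 to +35 mm a 32 mm round threaded end, from -15 to -35 mm a 24 mm round end. Lying, its origin is 18 mm above the surface. May be absent.
- reducer3: zinc reducer bushing, dull grey, 150 g, 70 mm long. Origin in the middle of its length and thickness; long axis is its x. Middle 30 mm is a square block 36 by 36 mm (faces across its y and z); from +15 to +35 mm a 32 mm round threaded end, from -15 to -35 mm a 24 mm round end. Lying, its origin is 18 mm above the surface. May be absent.
- end_cap: shiny chrome end cap with a domed top, 42 mm across the foot, 60 mm tall, standing. Origin: centre of its foot. Stays in the blue tray.
- tape: roll of white thread tape lying flat, 90 mm across, 19 mm high; a bystander. Origin: centre of its underside.
- wrench: steel wrench 190 mm long along its x axis, lying flat; a bystander.
- driver: screwdriver 190 mm long along its x axis, lying flat; a bystander.
Mind the look-alikes: they are no part of the job. Leave any pink or red look-alike of the reducer3 alone.

How it is judged:
On the way, in this order (a step that is already met when the one before it is completed fails the run):
1. the clamp lies on the cork mat, let go, and no tee is in the orange tray yet (x of clamp in the frame of clamp_mat between -0.06 and 0.06 m and y of clamp in the frame of clamp_mat between -0.11 and 0.11 m and z of clamp in the frame of clamp_mat between 0 and 0.035 m and horizontal distance between each of tee1, tee2 and copper_tray above 0.13 m and contact force between the fingers and clamp below 0.3 N and linear speed of clamp below 0.05 m/s), for 0.2 s.
2. every tee is in the orange tray and every reducer in the tilting bin, let go, with the bin still tipped forward (x of tee1 in the frame of copper_tray between -0.09 and 0.09 m and y of tee1 in the frame of copper_tray between -0.08 and 0.08 m and z of tee1 in the frame of copper_tray between 0 and 0.065 m and x of tee2 in the frame of copper_tray between -0.09 and 0.09 m and y of tee2 in the frame of copper_tray between -0.08 and 0.08 m and z of tee2 in the frame of copper_tray between 0 and 0.065 m and x of reducer1 in the frame of tiltbin_in between -0.056 and 0.056 m and y of reducer1 in the frame of tiltbin_in between -0.081 and 0.081 m and z of reducer1 in the frame of tiltbin_in between 0 and 0.085 m and x of reducer2 in the frame of tiltbin_in between -0.056 and 0.056 m and y of reducer2 in the frame of tiltbin_in between -0.081 and 0.081 m and z of reducer2 in the frame of tiltbin_in between 0 and 0.085 m and x of reducer3 in the frame of tiltbin_in between -0.056 and 0.056 m and y of reducer3 in the frame of tiltbin_in between -0.081 and 0.081 m and z of reducer3 in the frame of tiltbin_in between 0 and 0.085 m and value of joint tiltbin above 0.2 rad and contact force between the fingers and tee1 below 0.3 N and contact force between the fingers and tee2 below 0.3 N and contact force between the fingers and reducer1 below 0.3 N and contact force between the fingers and reducer2 below 0.3 N and contact force between the fingers and reducer3 below 0.3 N), for 0.2 s.
3. the tilting bin is fully home (value of joint tiltbin below 0.05 rad), for 0.2 s.
At the end, for the whole second after the job is handed in: the clamp lies on the cork mat (its middle within the mat, at mat height), every tee is inside the orange tray, every reducer is inside the tilting bin, the end cap is in the blue tray, the bin is home (within 0.05 rad), and all is at rest and let go (x of clamp in the frame of clamp_mat between -0.06 and 0.06 m and y of clamp in the frame of clamp_mat between -0.11 and 0.11 m and z of clamp in the frame of clamp_mat between 0 and 0.035 m and x of end_cap in the frame of mixed_tray between -0.112 and 0.112 m and y of end_cap in the frame of mixed_tray between -0.147 and 0.147 m and z of end_cap in the frame of mixed_tray between 0 and 0.06 m and x of tee1 in the frame of copper_tray between -0.09 and 0.09 m and y of tee1 in the frame of copper_tray between -0.08 and 0.08 m and z of tee1 in the frame of copper_tray between 0 and 0.065 m and x of tee2 in the frame of copper_tray between -0.09 and 0.09 m and y of tee2 in the frame of copper_tray between -0.08 and 0.08 m and z of tee2 in the frame of copper_tray between 0 and 0.065 m and x of reducer1 in the frame of tiltbin_in between -0.056 and 0.056 m and y of reducer1 in the frame of tiltbin_in between -0.081 and 0.081 m and z of reducer1 in the frame of tiltbin_in between 0 and 0.085 m and x of reducer2 in the frame of tiltbin_in between -0.056 and 0.056 m and y of reducer2 in the frame of tiltbin_in between -0.081 and 0.081 m and z of reducer2 in the frame of tiltbin_in between 0 and 0.085 m and x of reducer3 in the frame of tiltbin_in between -0.056 and 0.056 m and y of reducer3 in the frame of tiltbin_in between -0.081 and 0.081 m and z of reducer3 in the frame of tiltbin_in between 0 and 0.085 m and value of joint tiltbin below 0.05 rad and linear speed of each of tee1, tee2, reducer1, reducer2, reducer3, clamp below 0.05 m/s); the robot touches nothing.
It fails at once if a bystander is moved by more than 50 mm (distance of any of tape, wrench, driver from where it was at the start of the episode above 0.05 m).
Of tee1, tee2, reducer1, reducer2, reducer3 only 4 to 5 are there at a start; the rules pass over those that are not, and their reading is None.
At some moment in a run one of tee1, tee2, reducer1, reducer2, reducer3 may be knocked a few centimetres aside while the robot is not near it.
Once in a run the grip may slacken for a moment while it holds something.
It also fails if it takes over 200 s, if anything falls off the work surface, if the arm or the gripper's body presses on something with over 40 N, if the wrist force passes 120 N, or if a joint passes its speed limit or range.

ROBOT

A 6-joint arm with a two-finger parallel gripper is mounted at the origin on the work surface. World frame = base frame: x ahead of the robot, y to its left, z up, the work surface at z = 0. Lengths are in m, angles in rad, forces in N, time in s.
With the tool pointing down it reaches from about 0.25 to 0.725 m from the base axis. Payload 4 kg.
Tool frame: the origin (TCP) lies on the centre line of the jaws, within the pads' length; the fingertips stand 22 mm ahead of it and the grasp point (between the pads) lies 3 mm ahead of it (bot.tip_reach is the distance from the TCP to the fingertips, in m); z points along the fingers, y is the line along which they close (so a half turn about z gives the same grasp; the last joint's range is limited). The gripper opens to 85 mm and grips with 20 to 120 N. Pads are 22 mm wide; open, the fingers measure 114 mm over their backs; the gripper's body (76 mm by 85 mm) begins 54 mm behind the grasp point. The pads swing forward as they close: fully open they stand 13 mm farther back than shut.
Start: joints at [1.158, 0.241, 0.005, 1.335, 0, 1.571], TCP at [0.201, 0.458, 0.253] pointing down, gripper open.
Joint ranges: [-2.72, 2.72], [-1.05, 1.87], [-1.09, 1.28], [-1.99, 2.15], [-1.42, 1.44], [-3.14, 3.14]. Speed limits (rad/s): [2.79, 2.79, 3.14, 3.14, 3.14, 3.14].

INTERFACE

Orientations are given as a unit quaternion [x, y, z, w].
In Python, from workcell import bot gives the robot as it stands. The module is installed in compiled form; this text tells all that it offers.
- The arm moves only by the tool apply_moves, never from a script. Its argument "commands" is a list of rows, each a list of 4 numbers: the shift along the tool's x, y, z scaled (see below), then the turn about the tool's z scaled (see below). In form: [[tx, ty, tz, roll], ...]. A call has exactly 5 rows; each row shifts and turns the commanded pose from where the row before left it, along the tool's axes as they then stand; what a row does not reach is not made up. The controller multiplies each number of a shift by 20 mm and each number of a turn by 60 degrees. A row lasts 1/12 s, in which the tool goes at most 41.7 mm and 7.16 degrees, less where a joint would pass 70% of its speed; a pose out of reach is approached as far as the arm can. A call with a number of a shift or a turn outside -1 to 1 is refused whole. A call with a gripper value outside its range is refused whole. "claw" is the closure, from 0 (fully open) to 1 (shut), set as the call begins (left out, the last holds). The fingers move at their own pace and stop on an object; the grip force is fixed at half the most. Time passes only in rows, so rows that do not move let the fingers close, or fill a call up. It gives the time, the measured TCP pose, the force, the opening and the grip force at its end, in the units of the state.
- bot.get_obs(): the state, without advancing time (a new reading comes with each control period).
- bot.camera(name): name is "scene" or "side" or "wrist"; returns a dict with "image" (384x512x3 uint8, blue, green, red), "camera_matrix" (3x3 intrinsics, pixels), "R" (3x3) and "t" (3): a world point X has camera coordinates R X + t. Camera axes: x right, y down, z forward; pixel columns grow to the right and rows downward; lengths in m; the calibration is good to about 2 mm. A picture is of the moment at which its call begins. There is no depth.
- bot.job_done(): hands the job in; it is judged then, once.
The state is a dict: "clock": time; "joint_pos": joint angles; "joint_vel": joint speeds; "tau": joint torques, N m; "eef_pos": TCP position; "tool_rot": TCP orientation; "ft_force": force on the tool from outside, world axes, zero at the start; "ft_torque": the same for the moment, N m; "grip_width": finger opening in m; "grasp_force": force on a finger pad.
Only numpy, scipy, OpenCV 4.12 (cv2) and the standard library are available. Lean on these libraries where they do the work, as an engineer would, in place of code of your own. Each camera call takes 0.05 s, during which the arm holds its last target. There are 200 camera calls.

## Working session

There is one attempt and no reset: what is moved stays moved. The work goes in short steps, Python scripts to look and compute and a tool call to move; the robot and the scene stay as the last step left them, time stands still between calls to the robot, and variables do not carry over. Pictures are saved under pics/ and viewed, at most 14 in all, crops included, and the job is handed in when it is done.

Besides the shell and the picture viewer there is one more tool, called after ">>>" as name(argument=value, ...), one argument or row to a line, values as JSON. apply_moves: Moves the arm, as the interface text tells. Shifts and turns lie within -1 to 1; 1 stands for 20 mm of shift or 60 degrees of turn. Its arguments: {"type":"object","properties":{"commands":{"type":"array","items":{"type":"array","items":{"type":"number","minimum":-1,"maximum":1}}},"claw":{"type":"number"}},"required":["commands"]}

```bash
mkdir -p pics && cat > h.py <<'E'
import numpy as np, cv2
from workcell import bot
def snap(name, fn):
    c=bot.camera(name); cv2.imwrite('pics/'+fn,c['image'])
    np.savez('pics/'+fn[:-4]+'.npz',K=c['camera_matrix'],R=c['R'],t=c['t']); return c
def load(fn):
    d=np.load('pics/'+fn+'.npz'); return d['K'],d['R'],d['t']
def px(fn,u,v,z):
    K,R,t=load(fn); d=R.T@np.linalg.inv(K)@np.array([u,v,1.]); o=-R.T@t
    return o+d*(z-o[2])/d[2]
def proj(fn,X):
    K,R,t=load(fn); p=K@(R@np.array(X,float)+t); return p[:2]/p[2]
E
python3 - <<'E'
from h import *
np.set_printoptions(precision=4,suppress=True)
for n in('scene','side'):
    c=snap(n,n+'0.png'); cv2.imwrite(f'pics/{n}0b.png',cv2.resize(c['image'],(800,600),interpolation=cv2.INTER_CUBIC))
    print(n,-c['R'].T@c['t'])
print(bot.get_obs())
E
```

```text
scene [ 1.0367 -0.5159  1.1342]
side [ 0.3747 -0.6705  0.8093]
{'clock': 0.1, 'joint_pos': array([1.158 , 0.2414, 0.0039, 1.3352, 0.    , 1.5708]), 'joint_vel': array([-0.0005, -0.0011,  0.0034, -0.0012, -0.0009,  0.0017]), 'tau': array([ -0.0017, -37.3139,  25.3009,   0.0108,  -0.0002,   0.    ]), 'eef_pos': array([0.2004, 0.4575, 0.2525]), 'tool_rot': array([ 0.205 ,  0.9788, -0.0009, -0.0002]), 'ft_force': array([ 0.7538, -0.3229, -0.9482]), 'ft_torque': array([0.0247, 0.0216, 0.0117]), 'grasp_force': 0.0, 'grip_width': 0.08508077826334541}
```

View pics/scene0b.png

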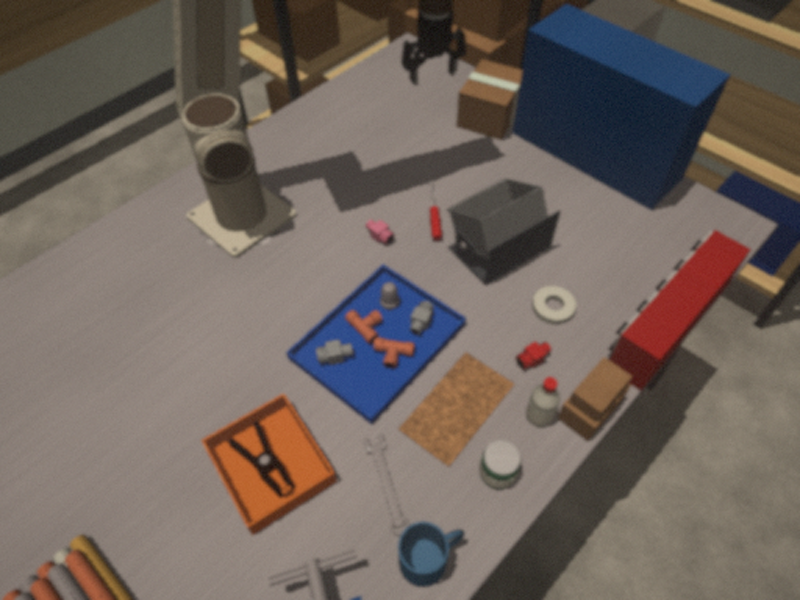

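View pics/side0b.png

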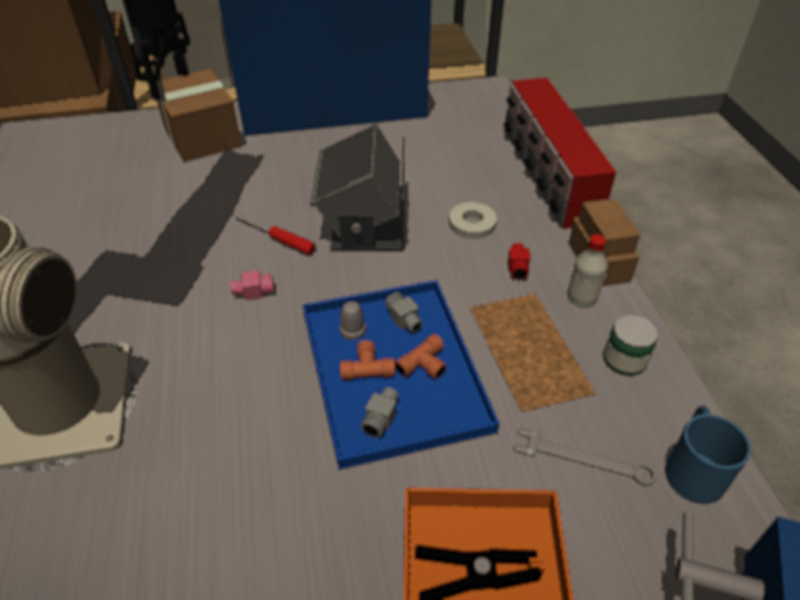

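The scene view shows the robot top left and the blue tray in the middle. These could be confused with the wanted parts (scene pixels, 800-wide picture):
- **Reducers:** grey (422,316) and grey (334,352). The look-alikes outside the tray are pink (380,231) and red (534,355).
- **Cap:** chrome (389,295), easily taken for a reducer.
- **Tees:** (363,324) and (393,348).
- **Clamp:** (265,460), in the orange tray.

I choose the two grey reducers and the two tees that lie in the blue tray.

```bash
python3 - <<'E'
from h import *
a=cv2.imread('pics/side0.png'); b=cv2.imread('pics/scene0.png')
def crop(im,x,y,w,h,s,fn):
    c=cv2.resize(im[y:y+h,x:x+w],None,fx=s,fy=s,interpolation=cv2.INTER_CUBIC)
    for i in range(0,w,10): cv2.putText(c,str(x+i),(i*s,9),0,.33,(255,255,255),1); cv2.line(c,(i*s,10),(i*s,16),(255,255,255),1)
    for i in range(0,h,10): cv2.putText(c,str(y+i),(0,i*s+4),0,.33,(255,255,255),1); cv2.line(c,(22,i*s),(28,i*s),(255,255,255),1)
    cv2.imwrite('pics/'+fn,c)
crop(a,190,178,130,120,5,'c1.png')
crop(b,125,165,175,180,3,'c2.png')
E
```

```text
(no output)
```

View pics/c1.png

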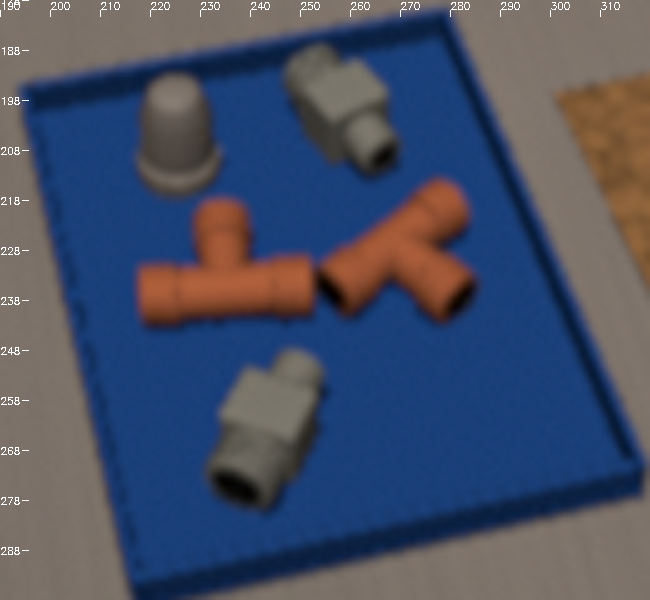

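View pics/c2.png

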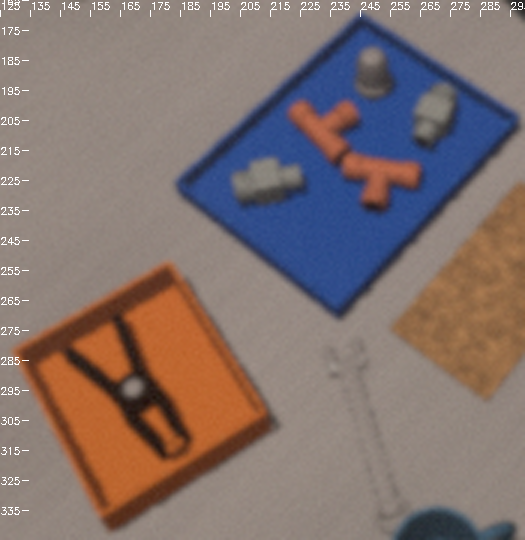

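Crop 1 (side camera) shows the cap at top left. One reducer lies at top right with its small end towards (267,209), and the other lies low with its thread end at (237,275). The two tees are nearly touching at (253,234). Crop 2 (scene camera) shows the clamp pivot at (169,294) with its jaws towards (183,314).

```bash
python3 - <<'E'
from h import *
np.set_printoptions(precision=4,suppress=True)
def S(n,pts,z,f):
    P=np.array([px(f,u,v,z) for u,v in pts]); print(n,P[:,:2].tolist() if 0 else P[:,:2].round(4).tolist())
    return P
k=1.5625
S('blue',[(194.4,195.6),(280,179.6),(319,271),(217,298)],.026,'side0')
S('orange',[(131.7,281.7),(181.7,253.3),(215.7,301.7),(160,336.7)],.045,'scene0')
S('mat',[(470/k,305/k),(538/k,293/k),(593/k,390/k),(522/k,408/k)],.004,'side0')
S('teeA L,R,br',[(218,236.8),(252.6,235),(234.2,219.5)],.019,'side0')
S('teeB',[(256.4,235.5),(280.5,217),(281.5,237.2)],.019,'side0')
S('redB big,small',[(237.4,275),(249.6,249.4)],.023,'side0')
S('redA',[(253,190),(266.6,209)],.023,'side0')
S('cap',[(225.6,214)],.006,'side0')
o=lambda x,y:(125+x/3,165+y/3)
S('clamp piv,jaw,h1,h2',[o(133,388),o(175,447),o(68,352),o(120,317)],.02,'scene0')
S('sc teeA',[o(298,108),o(341,155),o(350,107)],.019,'scene0')
S('sc teeB',[o(345,163),o(418,174),o(375,205)],.019,'scene0')
S('sc redB',[o(235,188),o(302,178)],.023,'scene0')
S('sc redA',[o(447,92),o(424,138)],.023,'scene0')
for im,x,y,w,h,s,fn in((cv2.imread('pics/side0.png'),190,70,80,95,6,'c3'),(cv2.imread('pics/scene0.png'),275,105,95,80,6,'c4')):
    c=cv2.resize(im[y:y+h,x:x+w],None,fx=s,fy=s,interpolation=cv2.INTER_CUBIC); c=cv2.convertScaleAbs(c,alpha=1.8)
    cv2.imwrite(f'pics/{fn}.png',c)
a=cv2.imread('pics/c3.png');b=cv2.imread('pics/c4.png')
b=cv2.resize(b,None,fx=.56,fy=.56);H=600
out=np.zeros((570,800,3),np.uint8);out[:a.shape[0],:480]=a;out[:b.shape[0],480:480+b.shape[1]]=b[:, :320];print(a.shape,b.shape)
cv2.imwrite('pics/c34.png',out)
E
```

```text
blue [[0.3723, 0.1058], [0.5991, 0.121], [0.6149, -0.1742], [0.3893, -0.1969]]
orange [[0.4367, -0.4117], [0.4709, -0.256], [0.6525, -0.2884], [0.6162, -0.453]]
mat [[0.6449, 0.0754], [0.7662, 0.0805], [0.7774, -0.1307], [0.6632, -0.1413]]
teeA L,R,br [[0.4133, -0.0323], [0.4938, -0.0427], [0.4591, 0.0132]]
teeB [[0.5022, -0.0459], [0.5713, -0.0007], [0.5588, -0.0623]]
redB big,small [[0.44, -0.1479], [0.4785, -0.0856]]
redA [[0.5225, 0.0997], [0.5428, 0.0281]]
cap [[0.4424, 0.0465]]
clamp piv,jaw,h1,h2 [[0.5322, -0.3588], [0.6046, -0.3685], [0.4582, -0.3787], [0.466, -0.3209]]
sc teeA [[0.412, -0.0276], [0.4899, -0.0386], [0.4527, 0.0125]]
sc teeB [[0.5001, -0.0429], [0.566, 0.0002], [0.5593, -0.0581]]
sc redB [[0.44, -0.1454], [0.4823, -0.0888]]
sc redA [[0.5186, 0.0982], [0.5415, 0.0361]]
(570, 480, 3) (269, 319, 3)
```

View pics/c34.png

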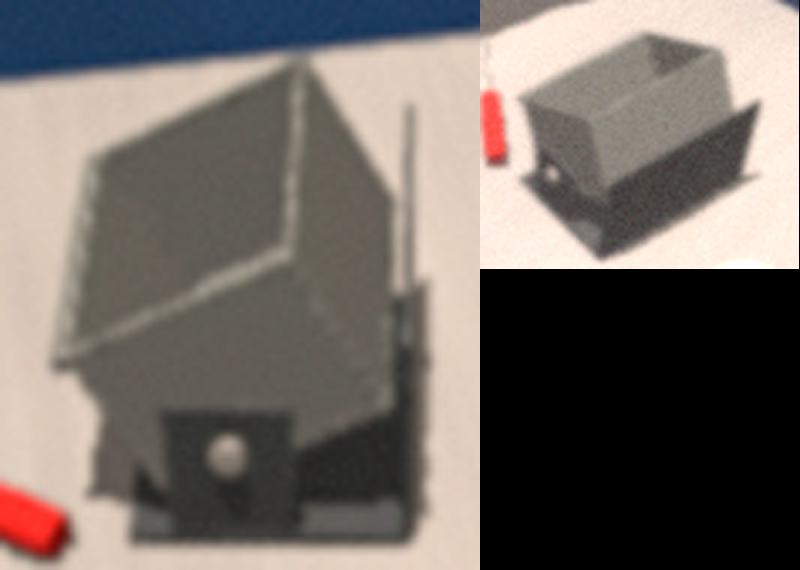

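The picture shows the bin tipped towards -x with its rim corners visible. I will fit the bracket pose and tilt from these corners.

```bash
python3 - <<'E'
from h import *
from scipy.optimize import least_squares
np.set_printoptions(precision=4,suppress=True)
s=lambda u,v:(190+u/6,70+v/6); c=lambda u,v:(275+(u-480)/3.36,105+v/3.36)
base=[('side0',s(130,543),(-65,-98,0)),('side0',s(412,543),(65,-98,0)),('side0',s(410,105),(67,98,120)),('side0',s(422,287),(67,-98,120)),
('scene0',c(603,258),(65,-98,0)),('scene0',c(760,178),(67,98,0)),('scene0',c(760,102),(67,98,120))]
rim=[('side0',s(62,360),(-60,-85)),('side0',s(92,158),(-60,85)),('side0',s(302,62),(60,85)),('side0',s(290,250),(60,-85)),
('scene0',c(523,97),(-60,-85)),('scene0',c(645,35),(-60,85)),('scene0',c(720,50),(60,85)),('scene0',c(595,122),(60,-85))]
def T(p,X):
    x,y,th=p[:3]; a=np.array(X)/1000
    return np.array([x+np.cos(th)*a[0]-np.sin(th)*a[1],y+np.sin(th)*a[0]+np.cos(th)*a[1],a[2]])
def rimpt(p,X,z=130):
    q,cx=p[3],p[4]*1000
    dx,dz=X[0]+cx+15,z-55
    return (-15+dx*np.cos(q)-dz*np.sin(q),X[1],55+dx*np.sin(q)+dz*np.cos(q))
def f(p):
    r=[np.array(u)-proj(n,T(p,X)) for n,u,X in base]+[np.array(u)-proj(n,T(p,rimpt(p,X))) for n,u,X in rim]
    return np.ravel(r)
r=least_squares(f,[.55,.25,0,.5,0],loss='soft_l1');p=r.x;print(p,'\n',f(p).reshape(-1,2))
print('front rim',T(p,rimpt(p,(-58,0))),'back rim',T(p,rimpt(p,(58,0))),'floor ctr',T(p,rimpt(p,(0,0),39)),'mouth ctr',T(p,rimpt(p,(0,0))))
np.save('bin.npy',p)
E
```

```text
[ 0.5203  0.3461 -0.1899  0.4973 -0.0039] 
 [[-1.399   0.3236]
 [-0.0008  0.448 ]
 [-0.5278  1.3538]
 [ 0.6031 -8.0591]
 [ 0.5029 -1.4381]
 [ 5.0496 -0.2558]
 [-1.2986  0.5508]
 [ 0.0621  0.1568]
 [ 0.2857  1.1837]
 [ 0.4399  2.3002]
 [-0.3122 -0.471 ]
 [ 0.7815 -0.9391]
 [-0.1935  0.7901]
 [-0.7533  0.3322]
 [ 1.0862 -0.1131]]
front rim [0.43   0.3635 0.0985] back rim [0.5301 0.3442 0.1539] floor ctr [0.5227 0.3457 0.0462] mouth ctr [0.48   0.3539 0.1262]
```

Both cameras agree to about 4 mm, and the sizes check out. There are 2 tees and 2 reducers. Next is a planner that turns a target into move rows.

```bash
cat >> h.py <<'E'
def plan(targets, start=None):
    """targets: (x,y,z,a) with a = direction of tool x in degrees (tool down)"""
    o=bot.get_obs(); q=o['tool_rot']; p=np.array(o['eef_pos'])
    from scipy.spatial.transform import Rotation as Ro
    M=Ro.from_quat(q).as_matrix(); a=np.degrees(np.arctan2(M[1,0],M[0,0]))
    if start is not None: p,a=np.array(start[:3]),start[3]
    else: print('at',p.round(4),'a',round(a,1),'tiltcheck',M[2,2].round(4),'j',np.degrees(o['joint_pos']).round(0),'t',round(o['clock'],1),'w',round(o['grip_width'],4))
    for x,y,z,b in targets:
        d=(a-b+180)%360-180; n=int(np.ceil(abs(d)/60/.115/5-1e-9)) if abs(d)>.3 else 0
        if n: v=round(d/60/(5*n),3); print(f'  {n} x 5 [0,0,0,{v}]'); a-=v*60*5*n
        r=np.radians(a); D=np.array([x,y,z])-p
        L=np.array([np.cos(r)*D[0]+np.sin(r)*D[1], np.sin(r)*D[0]-np.cos(r)*D[1], -D[2]])/.02
        n=int(np.ceil(max(abs(L).max()/4.95,np.linalg.norm(L)/9)))
        if n: v=(L/(5*n)).round(3); print(f'  {n} x 5 [{v[0]},{v[1]},{v[2]},0]'); e=v*.02*5*n; p=p+np.array([np.cos(r)*e[0]+np.sin(r)*e[1],np.sin(r)*e[0]-np.cos(r)*e[1],-e[2]])
        print('   ->',p.round(4),round(a,1))
E
python3 -c "
from h import *
plan([(.534,-.359,.22,172.5),(.534,-.359,.10,172.5)])"
```

```text
at [0.2004 0.4575 0.2525] a 156.3 tiltcheck -1.0 j [66. 14.  0. 77.  0. 90.] t 0.1 w 0.0851
  1 x 5 [0,0,0,-0.054]
  8 x 5 [-0.546,-0.958,0.041,0]
   -> [ 0.5341 -0.359   0.2197] 172.5
  2 x 5 [0.0,0.0,0.598,0]
   -> [ 0.5341 -0.359   0.1001] 172.5
```

>>> apply_moves(
  commands=[
    [0,0,0,-0.054],
    [0,0,0,-0.054],
    [0,0,0,-0.054],
    [0,0,0,-0.054],
    [0,0,0,-0.054],
  ],
)

```text
clock: 0.52
eef_pos: [0.2005, 0.4577, 0.2528]
tool_rot: [0.064, 0.998, -0.001, -0.0]
ft_force: [-1.0, -0.1, -0.2]
grip_width: 0.0853
grasp_force: 0.0
```

>>> apply_moves(
  commands=[
    [-0.546,-0.958,0.041,0],
    [-0.546,-0.958,0.041,0],
    [-0.546,-0.958,0.041,0],
    [-0.546,-0.958,0.041,0],
    [-0.546,-0.958,0.041,0],
  ],
)

```text
clock: 0.93
eef_pos: [0.2423, 0.3547, 0.2487]
tool_rot: [0.065, 0.998, -0.001, -0.0]
ft_force: [0.4, -0.4, 0.7]
grip_width: 0.0854
grasp_force: 0.0
```

>>> apply_moves(
  commands=[
    [-0.546,-0.958,0.041,0],
    [-0.546,-0.958,0.041,0],
    [-0.546,-0.958,0.041,0],
    [-0.546,-0.958,0.041,0],
    [-0.546,-0.958,0.041,0],
  ],
)

```text
clock: 1.35
eef_pos: [0.284, 0.2526, 0.2447]
tool_rot: [0.065, 0.998, -0.0, -0.0]
ft_force: [0.9, 0.4, 0.1]
grip_width: 0.0853
grasp_force: 0.0
```

>>> apply_moves(
  commands=[
    [-0.546,-0.958,0.041,0],
    [-0.546,-0.958,0.041,0],
    [-0.546,-0.958,0.041,0],
    [-0.546,-0.958,0.041,0],
    [-0.546,-0.958,0.041,0],
  ],
)

```text
clock: 1.77
eef_pos: [0.3257, 0.1506, 0.2407]
tool_rot: [0.065, 0.998, -0.0, -0.0]
ft_force: [0.6, -0.0, 0.5]
grip_width: 0.0854
grasp_force: 0.0
```

>>> apply_moves(
  commands=[
    [-0.546,-0.958,0.041,0],
    [-0.546,-0.958,0.041,0],
    [-0.546,-0.958,0.041,0],
    [-0.546,-0.958,0.041,0],
    [-0.546,-0.958,0.041,0],
  ],
)

```text
clock: 2.18
eef_pos: [0.3674, 0.0486, 0.2366]
tool_rot: [0.065, 0.998, -0.0, -0.0]
ft_force: [0.5, 0.7, -0.1]
grip_width: 0.0853
grasp_force: 0.0
```

>>> apply_moves(
  commands=[
    [-0.546,-0.958,0.041,0],
    [-0.546,-0.958,0.041,0],
    [-0.546,-0.958,0.041,0],
    [-0.546,-0.958,0.041,0],
    [-0.546,-0.958,0.041,0],
  ],
)

```text
clock: 2.6
eef_pos: [0.4091, -0.0534, 0.2324]
tool_rot: [0.065, 0.998, 0.0, -0.0]
ft_force: [0.9, 0.5, -0.7]
grip_width: 0.0854
grasp_force: 0.0
```

>>> apply_moves(
  commands=[
    [-0.546,-0.958,0.041,0],
    [-0.546,-0.958,0.041,0],
    [-0.546,-0.958,0.041,0],
    [-0.546,-0.958,0.041,0],
    [-0.546,-0.958,0.041,0],
  ],
)

```text
clock: 3.02
eef_pos: [0.4508, -0.1554, 0.2282]
tool_rot: [0.065, 0.998, 0.0, -0.0]
ft_force: [0.7, 0.3, 0.1]
grip_width: 0.0851
grasp_force: 0.0
```

>>> apply_moves(
  commands=[
    [-0.546,-0.958,0.041,0],
    [-0.546,-0.958,0.041,0],
    [-0.546,-0.958,0.041,0],
    [-0.546,-0.958,0.041,0],
    [-0.546,-0.958,0.041,0],
  ],
)

```text
clock: 3.43
eef_pos: [0.4925, -0.2574, 0.2239]
tool_rot: [0.065, 0.998, 0.0, -0.001]
ft_force: [1.1, 0.2, -0.5]
grip_width: 0.0854
grasp_force: 0.0
```

>>> apply_moves(
  commands=[
    [-0.546,-0.958,0.041,0],
    [-0.546,-0.958,0.041,0],
    [-0.546,-0.958,0.041,0],
    [-0.546,-0.958,0.041,0],
    [-0.546,-0.958,0.041,0],
  ],
)

```text
clock: 3.85
eef_pos: [0.5343, -0.3594, 0.2196]
tool_rot: [0.065, 0.998, 0.0, -0.001]
ft_force: [0.4, 0.4, 0.1]
grip_width: 0.0856
grasp_force: 0.0
```

```bash
python3 -c "
from h import *
snap('wrist','w1.png')
print(proj('w1',[.534,-.359,.029]),proj('w1',[.6088,-.3688,.029]))"
```

```text
[256.99488238 171.11175828] [256.94799765 239.44988582]
```

View pics/w1.png

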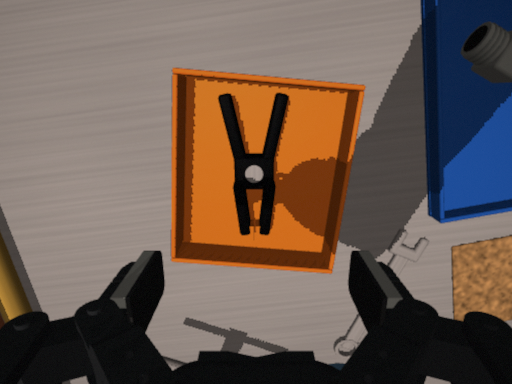

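```bash
python3 -c "
from h import *
for n,u,v in (('piv',254,174),('block',254,171),('tip',255,236),('h1',225,95),('h2',281,95)): print(n,px('w1',u,v,.029)[:2].round(4))
plan([(.534,-.362,.1,173),(.534,-.362,.03,173)])"
```

```text
piv [ 0.5366 -0.3624]
block [ 0.5335 -0.362 ]
tip [ 0.6045 -0.3703]
h1 [ 0.4577 -0.3792]
h2 [ 0.4645 -0.3273]
at [ 0.5352 -0.3632  0.2187] a 172.4 tiltcheck -1.0 j [-34.  32.  22.  80.  -0. -27.] t 3.9 w 0.0852
  1 x 5 [0,0,0,-0.002]
  2 x 5 [0.007,0.005,0.593,0]
   -> [ 0.534  -0.362   0.1001] 173.0
  1 x 5 [-0.0,0.0,0.701,0]
   -> [ 0.534 -0.362  0.03 ] 173.0
```

The wrist view shows the clamp block at (254,171), within 3 mm of plan. Descending.

>>> apply_moves(
  commands=[
    [0.007,0.005,0.6,0],
    [0.007,0.005,0.6,0],
    [0.007,0.005,0.6,0],
    [0.007,0.005,0.6,0],
    [0.007,0.005,0.6,0],
  ],
)

```text
clock: 4.32
eef_pos: [0.5332, -0.3577, 0.1592]
tool_rot: [0.065, 0.998, 0.0, -0.001]
ft_force: [0.5, -0.3, -0.3]
grip_width: 0.0853
grasp_force: 0.0
```

>>> apply_moves(
  commands=[
    [0.007,0.005,0.6,0],
    [0.007,0.005,0.6,0],
    [0.007,0.005,0.6,0],
    [0.007,0.005,0.6,0],
    [0.007,0.005,0.6,0],
  ],
)

```text
clock: 4.73
eef_pos: [0.5326, -0.357, 0.0993]
tool_rot: [0.065, 0.998, 0.0, -0.001]
ft_force: [0.2, -1.3, -0.8]
grip_width: 0.0853
grasp_force: 0.0
```

>>> apply_moves(
  commands=[
    [0,0,0.86,0],
    [0,0,0.86,0],
    [0,0,0.86,0],
    [0,0,0.86,0],
    [0,0,0,0],
  ],
)

```text
clock: 5.15
eef_pos: [0.5301, -0.3553, 0.027]
tool_rot: [0.065, 0.998, 0.002, -0.004]
ft_force: [-0.5, 0.0, -0.6]
grip_width: 0.0849
grasp_force: 0.0
```

>>> apply_moves(
  commands=[
    [0,0,0,0],
    [0,0,0,0],
    [0,0,0,0],
    [0,0,0,0],
    [0,0,0,0],
  ],
  claw=1,
)

```text
clock: 5.57
eef_pos: [0.5342, -0.3582, 0.0337]
tool_rot: [0.065, 0.998, -0.001, 0.002]
ft_force: [-0.1, 0.1, 4.0]
grip_width: 0.0387
grasp_force: 62.5
```

>>> apply_moves(
  commands=[
    [0,0,0,0],
    [0,0,0,0],
    [0,0,0,0],
    [0,0,0,0],
    [0,0,0,0],
  ],
)

```text
clock: 5.98
eef_pos: [0.5342, -0.3582, 0.0337]
tool_rot: [0.065, 0.998, -0.001, 0.002]
ft_force: [0.3, -0.1, 6.0]
grip_width: 0.0388
grasp_force: 62.5
```

>>> apply_moves(
  commands=[
    [0,0,-0.2,0],
    [0,0,-0.3,0],
    [0,0,-0.4,0],
    [0,0,-0.5,0],
    [0,0,-0.6,0],
  ],
)

```text
clock: 6.4
eef_pos: [0.5326, -0.3571, 0.0722]
tool_rot: [0.065, 0.998, 0.0, -0.001]
ft_force: [0.8, -0.3, -0.7]
grip_width: 0.0382
grasp_force: 61.8
```

>>> apply_moves(
  commands=[
    [0,0,-0.6,0],
    [0,0,-0.6,0],
    [0,0,-0.6,0],
    [0,0,-0.6,0],
    [0,0,-0.6,0],
  ],
)

```text
clock: 6.82
eef_pos: [0.5332, -0.3575, 0.1336]
tool_rot: [0.065, 0.998, -0.0, 0.001]
ft_force: [0.4, -0.4, -1.5]
grip_width: 0.0384
grasp_force: 61.8
```

```bash
python3 -c "
from h import *
plan([(.7,-.03,.12,172.5),(.7,-.03,.036,172.5)])"
```

```text
at [ 0.5332 -0.3575  0.1336] a 172.5 tiltcheck -1.0 j [-34.  34.  12.  69.   0. -26.] t 6.8 w 0.0384
  4 x 5 [-0.307,0.866,0.034,0]
   -> [ 0.6999 -0.03    0.12  ] 172.5
  1 x 5 [-0.001,-0.0,0.84,0]
   -> [ 0.7   -0.03   0.036] 172.5
```

>>> apply_moves(
  commands=[
    [-0.307,0.866,0,0],
    [-0.307,0.866,0,0],
    [-0.307,0.866,0,0],
    [-0.307,0.866,0,0],
    [-0.307,0.866,0,0],
  ],
)

```text
clock: 7.23
eef_pos: [0.5752, -0.2749, 0.1331]
tool_rot: [0.065, 0.998, -0.0, 0.001]
ft_force: [0.0, 0.9, -1.4]
grip_width: 0.0386
grasp_force: 61.8
```

>>> apply_moves(
  commands=[
    [-0.307,0.866,0,0],
    [-0.307,0.866,0,0],
    [-0.307,0.866,0,0],
    [-0.307,0.866,0,0],
    [-0.307,0.866,0,0],
  ],
)

```text
clock: 7.65
eef_pos: [0.617, -0.1928, 0.133]
tool_rot: [0.065, 0.998, -0.0, 0.001]
ft_force: [0.0, 0.2, -1.2]
grip_width: 0.0385
grasp_force: 61.8
```

>>> apply_moves(
  commands=[
    [-0.307,0.866,0,0],
    [-0.307,0.866,0,0],
    [-0.307,0.866,0,0],
    [-0.307,0.866,0,0],
    [-0.307,0.866,0,0],
  ],
)

```text
clock: 8.07
eef_pos: [0.6586, -0.1109, 0.133]
tool_rot: [0.065, 0.998, -0.0, 0.001]
ft_force: [0.1, -0.5, -0.6]
grip_width: 0.0388
grasp_force: 61.8
```

>>> apply_moves(
  commands=[
    [-0.307,0.866,0,0],
    [-0.307,0.866,0,0],
    [-0.307,0.866,0,0],
    [-0.307,0.866,0,0],
    [-0.307,0.866,0,0],
  ],
)

```text
clock: 8.48
eef_pos: [0.7002, -0.029, 0.133]
tool_rot: [0.065, 0.998, 0.0, 0.0]
ft_force: [0.0, -0.6, -0.8]
grip_width: 0.0387
grasp_force: 66.5
```

>>> apply_moves(
  commands=[
    [0,0,0,0],
    [0,0,0.7,0],
    [0,0,0.7,0],
    [0,0,0.7,0],
    [0,0,0,0],
  ],
)

```text
clock: 8.9
eef_pos: [0.6975, -0.0302, 0.087]
tool_rot: [0.065, 0.998, -0.0, -0.003]
ft_force: [-0.8, 0.1, -1.5]
grip_width: 0.0387
grasp_force: 66.6
```

Still held. Now I lower it, release and rise. The same batch moves towards reducer A.

>>> apply_moves(
  commands=[
    [0,0,0.6,0],
    [0,0,0.6,0],
    [0,0,0.6,0],
    [0,0,0.55,0],
    [0,0,0,0],
  ],
)

```text
clock: 9.32
eef_pos: [0.6975, -0.0299, 0.039]
tool_rot: [0.065, 0.998, -0.0, -0.003]
ft_force: [-0.0, 0.4, -1.1]
grip_width: 0.0381
grasp_force: 66.6
```

>>> apply_moves(
  commands=[
    [0,0,0,0],
    [0,0,0,0],
    [0,0,0,0],
    [0,0,0,0],
    [0,0,0,0],
  ],
)

```text
clock: 9.73
eef_pos: [0.7003, -0.0299, 0.0435]
tool_rot: [0.065, 0.998, 0.0, 0.001]
ft_force: [-0.6, -0.3, -0.7]
grip_width: 0.0387
grasp_force: 66.6
```

>>> apply_moves(
  commands=[
    [0,0,0,0],
    [0,0,0,0],
    [0,0,0,0],
    [0,0,0,0],
    [0,0,0,0],
  ],
  claw=0.2,
)

```text
clock: 10.15
eef_pos: [0.6998, -0.0299, 0.0429]
tool_rot: [0.065, 0.998, 0.0, 0.0]
ft_force: [-0.1, 0.5, -0.0]
grip_width: 0.0683
grasp_force: 0.0
```

>>> apply_moves(
  commands=[
    [0,0,-0.3,0],
    [0,0,-0.6,0],
    [0,0,-1,0],
    [0,0,-1,0],
    [0,0,-1,0],
  ],
)

```text
clock: 10.57
eef_pos: [0.6999, -0.0299, 0.1228]
tool_rot: [0.065, 0.998, 0.0, 0.0]
ft_force: [0.5, -0.5, 0.7]
grip_width: 0.0684
grasp_force: 0.0
```

>>> apply_moves(
  commands=[
    [0,0,-1,0],
    [0,0,-1,0],
    [0,0,-1,0],
    [0,0,-1,0],
    [0,0,0,0],
  ],
)

```text
clock: 10.98
eef_pos: [0.7022, -0.03, 0.208]
tool_rot: [0.065, 0.998, 0.0, 0.005]
ft_force: [0.3, 0.1, 1.3]
grip_width: 0.068
grasp_force: 0.0
```

>>> apply_moves(
  commands=[
    [0,0,0,0],
    [0,0,0,0],
    [0,0,0,0],
    [0,0,0,0],
    [0,0,0,0],
  ],
)

```text
clock: 11.4
eef_pos: [0.6991, -0.0299, 0.1993]
tool_rot: [0.065, 0.998, -0.0, -0.001]
ft_force: [-0.3, 0.7, 0.1]
grip_width: 0.0683
grasp_force: 0.0
```

```bash
python3 -c "
from h import *
plan([(.5315,.0655,.15,108),(.5315,.0655,.03,108)])
plan([(.5315,.0655,.15,108+180),(.5315,.0655,.03,108)])
c=snap('scene','s1.png');d=snap('side','s1b.png')
a=c['image'][160:340,120:330];b=d['image'][170:350,180:400]
cv2.imwrite('pics/s1c.png',np.hstack([cv2.resize(a,(400,343)),cv2.resize(b,(400,343))]))
"
```

```text
at [ 0.6991 -0.0299  0.1993] a 172.5 tiltcheck -1.0 j [-2. 39. 32. 83. -0.  5.] t 11.4 w 0.0683
  2 x 5 [0,0,0,0.108]
  2 x 5 [0.71,-0.653,0.246,0]
   -> [0.5315 0.0656 0.1501] 107.7
  2 x 5 [-0.0,0.0,0.6,0]
   -> [0.5315 0.0656 0.0301] 107.7
at [ 0.6991 -0.0299  0.1993] a 172.5 tiltcheck -1.0 j [-2. 39. 32. 83. -0.  5.] t 11.4 w 0.0683
  4 x 5 [0,0,0,-0.096]
  2 x 5 [-0.71,0.653,0.246,0]
   -> [0.5315 0.0656 0.1501] 287.7
  6 x 5 [0,0,0,0.1]
  2 x 5 [-0.0,0.0,0.6,0]
   -> [0.5315 0.0656 0.0301] 107.7
```

View pics/s1c.png

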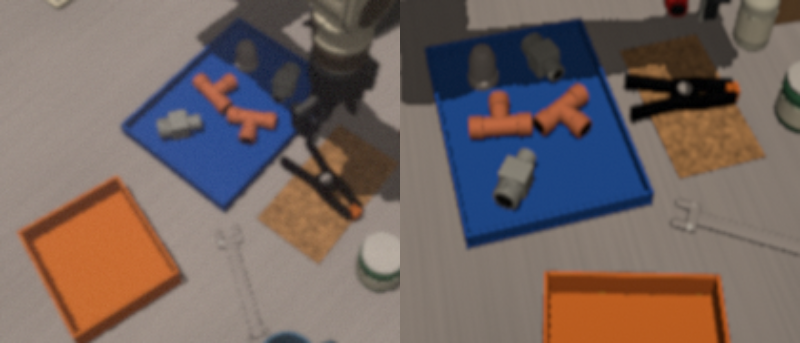

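The clamp lies on the mat, and the fittings sit where they were. Next is reducer A.

>>> apply_moves(
  commands=[
    [0,0,0,0.108],
    [0,0,0,0.108],
    [0,0,0,0.108],
    [0,0,0,0.108],
    [0,0,0,0.108],
  ],
  claw=0.35,
)

```text
clock: 11.92
eef_pos: [0.6996, -0.0298, 0.2003]
tool_rot: [0.343, 0.939, -0.0, -0.0]
ft_force: [-0.3, 0.0, 0.3]
grip_width: 0.0555
grasp_force: 0.0
```

>>> apply_moves(
  commands=[
    [0,0,0,0.108],
    [0,0,0,0.108],
    [0,0,0,0.108],
    [0,0,0,0.108],
    [0,0,0,0.108],
  ],
)

```text
clock: 12.33
eef_pos: [0.6996, -0.0298, 0.2003]
tool_rot: [0.592, 0.806, -0.0, -0.0]
ft_force: [0.2, 0.0, 0.4]
grip_width: 0.0557
grasp_force: 0.0
```

>>> apply_moves(
  commands=[
    [0.71,-0.653,0.246,0],
    [0.71,-0.653,0.246,0],
    [0.71,-0.653,0.246,0],
    [0.71,-0.653,0.246,0],
    [0.71,-0.653,0.246,0],
  ],
)

```text
clock: 12.75
eef_pos: [0.6149, 0.0182, 0.1756]
tool_rot: [0.59, 0.808, -0.0, -0.0]
ft_force: [0.6, 0.2, -0.4]
grip_width: 0.0553
grasp_force: 0.0
```

>>> apply_moves(
  commands=[
    [0.71,-0.653,0.246,0],
    [0.71,-0.653,0.246,0],
    [0.71,-0.653,0.246,0],
    [0.71,-0.653,0.246,0],
    [0.71,-0.653,0.246,0],
  ],
)

```text
clock: 13.17
eef_pos: [0.5311, 0.066, 0.1512]
tool_rot: [0.59, 0.808, 0.0, -0.0]
ft_force: [-0.8, 0.3, -0.1]
grip_width: 0.0558
grasp_force: 0.0
```

>>> apply_moves(
  commands=[
    [0,0,0,0],
    [0,0,0,0],
    [0,0,0,0],
    [0,0,0,0],
    [0,0,0,0],
  ],
)

```text
clock: 13.58
eef_pos: [0.5332, 0.0652, 0.1518]
tool_rot: [0.59, 0.807, 0.0, 0.001]
ft_force: [0.0, -0.5, -0.0]
grip_width: 0.0557
grasp_force: 0.0
```

```bash
python3 -c "
from h import *
snap('wrist','w2.png')
print(proj('w2',[.5315,.0655,.041]),proj('w2',[.5205,.099,.03]),proj('w2',[.542,.032,.03]))
plan([(.5315,.0655,.03,108)])"
```

```text
[253.99903097 194.58209856] [253.56979105 146.17618507] [253.93259312 230.65298135]
at [0.533  0.0652 0.1517] a 107.7 tiltcheck -1.0 j [ 7. 22. -4. 64. -0. 79.] t 13.6 w 0.0553
  1 x 5 [0,0,0,-0.001]
  2 x 5 [0.004,-0.007,0.608,0]
   -> [0.5314 0.0655 0.0301] 108.0
```

View pics/w2.png

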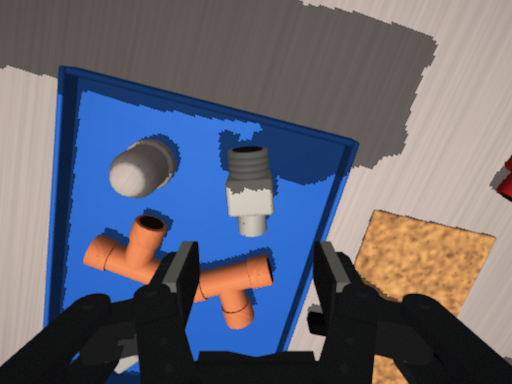

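```bash
python3 -c "
from h import *
print(px('w2',249.5,198,.041),px('w2',248,147,.035),px('w2',253,233,.032), px('w2',248,147,.035)-px('w2',253,233,.032))
plan([(.5315,.0655,.03,108)])"
```

```text
[0.52904665 0.06182714 0.041     ] [0.51649057 0.09795649 0.035     ] [0.54163716 0.03062653 0.032     ] [-0.02514659  0.06732996  0.003     ]
at [0.533  0.0652 0.1517] a 107.7 tiltcheck -1.0 j [ 7. 22. -4. 64. -0. 79.] t 13.6 w 0.0553
  1 x 5 [0,0,0,-0.001]
  2 x 5 [0.004,-0.007,0.608,0]
   -> [0.5314 0.0655 0.0301] 108.0
```

>>> apply_moves(
  commands=[
    [-0.003,-0.017,0.608,-0.004],
    [-0.003,-0.017,0.608,-0.004],
    [-0.003,-0.017,0.608,-0.004],
    [-0.003,-0.017,0.608,-0.004],
    [-0.003,-0.017,0.608,-0.004],
  ],
)

```text
clock: 14.05
eef_pos: [0.5311, 0.0644, 0.0902]
tool_rot: [0.581, 0.814, 0.0, 0.0]
ft_force: [-0.1, -0.1, -0.5]
grip_width: 0.0556
grasp_force: 0.0
```

>>> apply_moves(
  commands=[
    [-0.003,-0.017,0.608,-0.004],
    [-0.003,-0.017,0.608,-0.004],
    [-0.003,-0.017,0.608,-0.004],
    [-0.003,-0.017,0.6,-0.004],
    [-0.003,-0.017,0.5,-0.004],
  ],
)

```text
clock: 14.47
eef_pos: [0.5293, 0.0636, 0.0313]
tool_rot: [0.573, 0.82, -0.0, -0.0]
ft_force: [0.8, -0.1, -0.8]
grip_width: 0.0555
grasp_force: 0.0
```

>>> apply_moves(
  commands=[
    [0,0,0,0],
    [0,0,0,0],
    [0,0,0,0],
    [0,0,0,0],
    [0,0,0,0],
  ],
)

```text
clock: 14.88
eef_pos: [0.5298, 0.064, 0.0331]
tool_rot: [0.573, 0.82, 0.001, 0.001]
ft_force: [-0.3, -0.3, 0.3]
grip_width: 0.0554
grasp_force: 0.0
```

>>> apply_moves(
  commands=[
    [0,0,0,0],
    [0,0,0,0],
    [0,0,0,0],
    [0,0,0,0],
    [0,0,0,0],
  ],
  claw=1,
)

```text
clock: 15.3
eef_pos: [0.5296, 0.064, 0.033]
tool_rot: [0.573, 0.82, 0.0, 0.001]
ft_force: [-0.5, 0.7, 5.1]
grip_width: 0.035
grasp_force: 60.9
```

>>> apply_moves(
  commands=[
    [0,0,0,0],
    [0,0,0,0],
    [0,0,-0.2,0],
    [0,0,-0.3,0],
    [0,0,-0.5,0],
  ],
)

```text
clock: 15.72
eef_pos: [0.5277, 0.0637, 0.0515]
tool_rot: [0.573, 0.82, -0.001, -0.001]
ft_force: [0.1, 0.3, -1.4]
grip_width: 0.0349
grasp_force: 60.3
```

>>> apply_moves(
  commands=[
    [0,0,-0.8,0],
    [0,0,-0.8,0],
    [0,0,-0.8,0],
    [0,0,-0.8,0],
    [0,0,-0.8,0],
  ],
)

```text
clock: 16.13
eef_pos: [0.5288, 0.0639, 0.1336]
tool_rot: [0.573, 0.82, -0.0, -0.0]
ft_force: [-0.2, 0.2, -1.6]
grip_width: 0.0351
grasp_force: 60.3
```

>>> apply_moves(
  commands=[
    [0,0,-0.8,-0.1],
    [0,0,-0.8,-0.1],
    [0,0,-0.8,-0.1],
    [0,0,-0.8,-0.1],
    [0,0,-0.4,-0.1],
  ],
)

```text
clock: 16.55
eef_pos: [0.5297, 0.064, 0.207]
tool_rot: [0.338, 0.941, 0.001, 0.001]
ft_force: [0.0, 0.5, -1.9]
grip_width: 0.0351
grasp_force: 60.2
```

>>> apply_moves(
  commands=[
    [0,0,0,-0.1],
    [0,0,0,-0.1],
    [0,0,0,-0.1],
    [0,0,0,-0.1],
    [0,0,0,-0.1],
  ],
)

```text
clock: 16.97
eef_pos: [0.5287, 0.0639, 0.2048]
tool_rot: [0.083, 0.997, -0.0, -0.0]
ft_force: [-0.6, -0.7, -1.5]
grip_width: 0.0348
grasp_force: 60.2
```

>>> apply_moves(
  commands=[
    [0,0,0,0],
    [0,0,0,0],
    [0,0,0,0],
    [0,0,0,0],
    [0,0,0,0],
  ],
)

```text
clock: 17.38
eef_pos: [0.529, 0.0639, 0.2043]
tool_rot: [0.086, 0.996, -0.0, -0.0]
ft_force: [0.4, 0.2, -0.8]
grip_width: 0.0355
grasp_force: 60.2
```

```bash
python3 -c "
from h import *
plan([(.481,.328,.215,169),(.481,.328,.1,169)])"
```

```text
at [0.529  0.0639 0.2043] a 170.1 tiltcheck -1.0 j [ 7. 19. -0. 71. -0. 17.] t 17.4 w 0.0355
  1 x 5 [0,0,0,0.004]
  3 x 5 [0.327,0.833,-0.036,0]
   -> [0.4809 0.328  0.2151] 168.9
  2 x 5 [-0.001,0.0,0.575,0]
   -> [0.4811 0.328  0.1001] 168.9
```

>>> apply_moves(
  commands=[
    [0.309,0.839,-0.036,0],
    [0.309,0.839,-0.036,0],
    [0.309,0.839,-0.036,0],
    [0.309,0.839,-0.036,0],
    [0.309,0.839,-0.036,0],
  ],
)

```text
clock: 17.8
eef_pos: [0.5128, 0.1525, 0.2079]
tool_rot: [0.086, 0.996, -0.0, -0.0]
ft_force: [0.6, -0.4, -0.4]
grip_width: 0.0354
grasp_force: 60.2
```

>>> apply_moves(
  commands=[
    [0.309,0.839,-0.036,0],
    [0.309,0.839,-0.036,0],
    [0.309,0.839,-0.036,0],
    [0.309,0.839,-0.036,0],
    [0.309,0.839,-0.036,0],
  ],
)

```text
clock: 18.22
eef_pos: [0.4966, 0.2406, 0.2114]
tool_rot: [0.086, 0.996, -0.0, -0.0]
ft_force: [0.7, 0.6, -1.5]
grip_width: 0.0351
grasp_force: 60.2
```

>>> apply_moves(
  commands=[
    [0.309,0.839,-0.036,0],
    [0.309,0.839,-0.036,0],
    [0.309,0.839,-0.036,0],
    [0.309,0.839,-0.036,0],
    [0.309,0.839,-0.036,0],
  ],
)

```text
clock: 18.63
eef_pos: [0.4805, 0.3286, 0.215]
tool_rot: [0.086, 0.996, -0.0, -0.0]
ft_force: [-0.6, -0.2, -1.2]
grip_width: 0.0355
grasp_force: 60.2
```

>>> apply_moves(
  commands=[
    [0,0,0,0],
    [0,0,0,0],
    [0,0,0.5,0],
    [0,0,0.5,0],
    [0,0,0.5,0],
  ],
)

```text
clock: 19.05
eef_pos: [0.4807, 0.3267, 0.1837]
tool_rot: [0.087, 0.996, -0.0, -0.0]
ft_force: [-0.8, -0.3, -0.7]
grip_width: 0.0353
grasp_force: 60.3
```

>>> apply_moves(
  commands=[
    [0,0,0.5,0],
    [0,0,0.5,0],
    [0,0,0.5,0],
    [0,0,0.5,0],
    [0,0,0.5,0],
  ],
)

```text
clock: 19.47
eef_pos: [0.4807, 0.3276, 0.1338]
tool_rot: [0.086, 0.996, -0.0, -0.0]
ft_force: [-0.7, 0.3, -1.0]
grip_width: 0.0351
grasp_force: 60.3
```

>>> apply_moves(
  commands=[
    [0,0,0.5,0],
    [0,0,0.5,0],
    [0,0,0.5,0],
    [0,0,0,0],
    [0,0,0,0],
  ],
)

```text
clock: 19.88
eef_pos: [0.4803, 0.3275, 0.1041]
tool_rot: [0.086, 0.996, -0.001, -0.001]
ft_force: [-0.1, -0.2, -1.7]
grip_width: 0.0355
grasp_force: 60.3
```

>>> apply_moves(
  commands=[
    [0,0,0.1,0],
    [0,0,0,0],
    [0,0,0,0],
    [0,0,0,0],
    [0,0,0,0],
  ],
  claw=0.4,
)

```text
clock: 20.3
eef_pos: [0.4815, 0.3286, 0.104]
tool_rot: [0.086, 0.996, 0.001, 0.001]
ft_force: [0.5, 2.8, 0.8]
grip_width: 0.0512
grasp_force: 0.0
```

>>> apply_moves(
  commands=[
    [0,0,-0.3,0],
    [0,0,-0.8,0],
    [0,0,-1,0],
    [0,0,-1,0],
    [0,0,-1,0],
  ],
)

```text
clock: 20.72
eef_pos: [0.4803, 0.3269, 0.1861]
tool_rot: [0.086, 0.996, -0.001, -0.0]
ft_force: [0.2, -0.4, -0.1]
grip_width: 0.0512
grasp_force: 0.0
```

>>> apply_moves(
  commands=[
    [0,0,-0.8,-0.1],
    [0,0,-0.4,-0.1],
    [0,0,0,-0.1],
    [0,0,0,-0.1],
    [0,0,0,-0.1],
  ],
)

```text
clock: 21.13
eef_pos: [0.4807, 0.327, 0.2098]
tool_rot: [-0.177, 0.984, -0.001, 0.0]
ft_force: [0.3, -0.2, -0.7]
grip_width: 0.0511
grasp_force: 0.0
```

>>> apply_moves(
  commands=[
    [0,0,0,-0.1],
    [0,0,0,-0.1],
    [0,0,0,-0.1],
    [0,0,0,-0.1],
    [0,0,0,-0.1],
  ],
)

```text
clock: 21.55
eef_pos: [0.4805, 0.3269, 0.2094]
tool_rot: [-0.426, 0.905, -0.001, -0.0]
ft_force: [-0.1, 0.1, 0.3]
grip_width: 0.0514
grasp_force: 0.0
```

>>> apply_moves(
  commands=[
    [0,0,0,-0.1],
    [0,0,0,0],
    [0,0,0,0],
    [0,0,0,0],
    [0,0,0,0],
  ],
)

```text
clock: 21.97
eef_pos: [0.4807, 0.3275, 0.2091]
tool_rot: [-0.47, 0.883, -0.0, -0.0]
ft_force: [-0.2, -0.1, -0.5]
grip_width: 0.0511
grasp_force: 0.0
```

```bash
python3 -c "
from h import *
plan([(.44,-.08,.17,236)])"
```

```text
at [0.4807 0.3275 0.2091] a -123.9 tiltcheck -1.0 j [ 34.  24.   9.  74.  -0. -22.] t 22.0 w 0.0511
  4 x 5 [0.902,-0.484,0.098,0]
   -> [ 0.4398 -0.0799  0.1699] -123.9
```

```bash
python3 -c "
from h import *
plan([(.46,-.117,.16,236)])"
```

```text
at [0.4807 0.3275 0.2091] a -123.9 tiltcheck -1.0 j [ 34.  24.   9.  74.  -0. -22.] t 22.0 w 0.0511
  4 x 5 [0.951,-0.578,0.123,0]
   -> [ 0.4601 -0.1171  0.1599] -123.9
```

>>> apply_moves(
  commands=[
    [0.951,-0.578,0.123,0],
    [0.951,-0.578,0.123,0],
    [0.951,-0.578,0.123,0],
    [0.951,-0.578,0.123,0],
    [0.951,-0.578,0.123,0],
  ],
  claw=0.25,
)

```text
clock: 22.38
eef_pos: [0.4755, 0.2156, 0.1967]
tool_rot: [-0.47, 0.883, -0.0, -0.0]
ft_force: [-0.1, 0.4, -0.6]
grip_width: 0.064
grasp_force: 0.0
```

>>> apply_moves(
  commands=[
    [0.951,-0.578,0.123,0],
    [0.951,-0.578,0.123,0],
    [0.951,-0.578,0.123,0],
    [0.951,-0.578,0.123,0],
    [0.951,-0.578,0.123,0],
  ],
)

```text
clock: 22.8
eef_pos: [0.4706, 0.1043, 0.1845]
tool_rot: [-0.47, 0.883, -0.0, 0.0]
ft_force: [-0.5, -0.1, -0.3]
grip_width: 0.0641
grasp_force: 0.0
```

>>> apply_moves(
  commands=[
    [0.951,-0.578,0.123,0],
    [0.951,-0.578,0.123,0],
    [0.951,-0.578,0.123,0],
    [0.951,-0.578,0.123,0],
    [0.951,-0.578,0.123,0],
  ],
)

```text
clock: 23.22
eef_pos: [0.4657, -0.0069, 0.1722]
tool_rot: [-0.47, 0.883, -0.0, 0.0]
ft_force: [0.4, -0.2, 0.5]
grip_width: 0.064
grasp_force: 0.0
```

>>> apply_moves(
  commands=[
    [0.951,-0.578,0.123,0],
    [0.951,-0.578,0.123,0],
    [0.951,-0.578,0.123,0],
    [0.951,-0.578,0.123,0],
    [0.951,-0.578,0.123,0],
  ],
)

```text
clock: 23.63
eef_pos: [0.4607, -0.1181, 0.1599]
tool_rot: [-0.47, 0.883, -0.0, 0.0]
ft_force: [0.4, -0.8, -0.3]
grip_width: 0.0643
grasp_force: 0.0
```

>>> apply_moves(
  commands=[
    [0,0,0,0],
    [0,0,0,0],
    [0,0,0,0],
    [0,0,0,0],
    [0,0,0,0],
  ],
)

```text
clock: 24.05
eef_pos: [0.461, -0.1161, 0.16]
tool_rot: [-0.471, 0.882, -0.0, 0.0]
ft_force: [-0.3, -0.3, 0.1]
grip_width: 0.0641
grasp_force: 0.0
```

```bash
python3 -c "
from h import *
c=snap('wrist','w3.png'); d=snap('side','s3.png')
cv2.imwrite('pics/w3b.png',np.hstack([c['image'],cv2.resize(d['image'][60:330,190:380],(270,384))]))
print(proj('w3',[.46,-.117,.041]))
plan([(.46,-.117,.03,236)])"
```

```text
[257.08450469 192.54835153]
at [ 0.461  -0.1162  0.16  ] a -123.8 tiltcheck -1.0 j [-14.  15. -13.  62.   0. -70.] t 24.1 w 0.0641
  2 x 5 [0.006,0.002,0.65,0]
   -> [ 0.46  -0.117  0.03 ] -123.8
```

View pics/w3b.png

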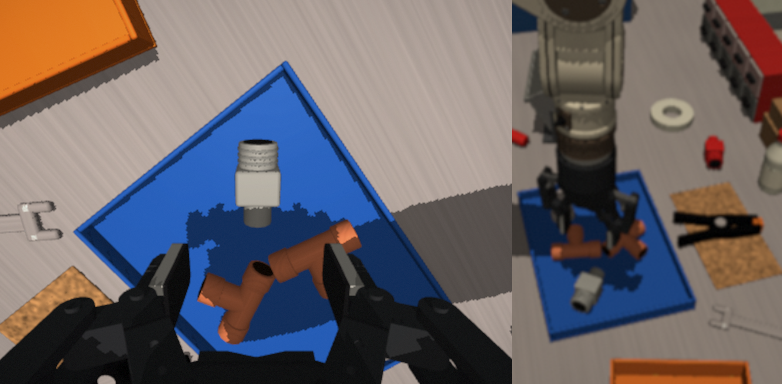

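Wrist view: the reducer B block top is at (258,188), 3.5 mm further along tool x than planned. I correct for that and grip it.

>>> apply_moves(
  commands=[
    [0.022,0,0.65,0],
    [0.022,0,0.65,0],
    [0.022,0,0.65,0],
    [0.022,0,0.65,0],
    [0.022,0,0.65,0],
  ],
)

```text
clock: 24.57
eef_pos: [0.4598, -0.1183, 0.0944]
tool_rot: [-0.471, 0.882, -0.0, 0.0]
ft_force: [-0.4, 0.7, -0.1]
grip_width: 0.0642
grasp_force: 0.0
```

>>> apply_moves(
  commands=[
    [0.022,0,0.65,0],
    [0.022,0,0.65,0],
    [0.022,0,0.65,0],
    [0.022,0,0.65,0],
    [0.022,0,0.5,0],
  ],
)

```text
clock: 24.98
eef_pos: [0.4582, -0.12, 0.032]
tool_rot: [-0.471, 0.882, 0.0, -0.0]
ft_force: [-0.2, -0.2, -0.5]
grip_width: 0.0635
grasp_force: 0.0
```

>>> apply_moves(
  commands=[
    [0,0,0,0],
    [0,0,0,0],
    [0,0,0,0],
    [0,0,0,0],
    [0,0,0,0],
  ],
)

```text
clock: 25.4
eef_pos: [0.4591, -0.1207, 0.0336]
tool_rot: [-0.471, 0.882, -0.001, 0.001]
ft_force: [-0.6, -0.8, 0.5]
grip_width: 0.0638
grasp_force: 0.0
```

>>> apply_moves(
  commands=[
    [0,0,0,0],
    [0,0,0,0],
    [0,0,0,0],
    [0,0,0,0],
    [0,0,0,0],
  ],
  claw=1,
)

```text
clock: 25.82
eef_pos: [0.4589, -0.1207, 0.0334]
tool_rot: [-0.471, 0.882, -0.0, 0.0]
ft_force: [-0.2, -0.6, 5.9]
grip_width: 0.0352
grasp_force: 60.9
```

>>> apply_moves(
  commands=[
    [0,0,0,0],
    [0,0,0,0],
    [0,0,-0.2,0],
    [0,0,-0.3,0],
    [0,0,-0.5,0],
  ],
)

```text
clock: 26.23
eef_pos: [0.4572, -0.1203, 0.0522]
tool_rot: [-0.471, 0.882, 0.001, -0.001]
ft_force: [-0.2, -1.7, -1.7]
grip_width: 0.0351
grasp_force: 60.2
```

>>> apply_moves(
  commands=[
    [0,0,-0.8,0],
    [0,0,-0.8,0],
    [0,0,-0.8,0],
    [0,0,-0.8,0],
    [0,0,-0.8,0],
  ],
)

```text
clock: 26.65
eef_pos: [0.4579, -0.1205, 0.1336]
tool_rot: [-0.471, 0.882, 0.0, -0.0]
ft_force: [0.6, -0.0, -0.4]
grip_width: 0.0348
grasp_force: 60.2
```

>>> apply_moves(
  commands=[
    [0,0,-0.8,0.1],
    [0,0,-0.8,0.1],
    [0,0,-0.8,0.1],
    [0,0,-0.8,0.1],
    [0,0,-0.8,0.1],
  ],
)

```text
clock: 27.07
eef_pos: [0.4579, -0.1205, 0.2136]
tool_rot: [-0.224, 0.975, 0.0, -0.0]
ft_force: [0.0, -0.1, -0.6]
grip_width: 0.0352
grasp_force: 60.1
```

>>> apply_moves(
  commands=[
    [0,0,0,0.1],
    [0,0,0,0.1],
    [0,0,0,0.1],
    [0,0,0,0.1],
    [0,0,0,0.1],
  ],
)

```text
clock: 27.48
eef_pos: [0.4579, -0.1205, 0.2128]
tool_rot: [0.036, 0.999, 0.0, -0.0]
ft_force: [-0.2, -0.1, -1.8]
grip_width: 0.0352
grasp_force: 60.1
```

>>> apply_moves(
  commands=[
    [0,0,0,0.1],
    [0,0,0,0],
    [0,0,0,0],
    [0,0,0,0],
    [0,0,0,0],
  ],
)

```text
clock: 27.9
eef_pos: [0.4583, -0.1206, 0.2128]
tool_rot: [0.085, 0.996, 0.0, -0.0]
ft_force: [-0.3, -1.3, -1.8]
grip_width: 0.0352
grasp_force: 60.1
```

```bash
python3 -c "
from h import *
plan([(.490,.378,.225,170),(.490,.378,.115,170)])"
```

```text
at [ 0.4583 -0.1206  0.2128] a 170.2 tiltcheck -1.0 j [-15.  12.  -8.  70.  -0.  -5.] t 27.9 w 0.0352
  6 x 5 [0.089,0.828,-0.02,0]
   -> [0.49   0.3781 0.2248] 170.2
  2 x 5 [-0.0,-0.0,0.549,0]
   -> [0.49   0.3781 0.115 ] 170.2
```

>>> apply_moves(
  commands=[
    [0.089,0.828,-0.02,0],
    [0.089,0.828,-0.02,0],
    [0.089,0.828,-0.02,0],
    [0.089,0.828,-0.02,0],
    [0.089,0.828,-0.02,0],
  ],
)

```text
clock: 28.32
eef_pos: [0.4638, -0.0368, 0.2149]
tool_rot: [0.085, 0.996, -0.0, -0.0]
ft_force: [-0.2, 0.1, -1.1]
grip_width: 0.0353
grasp_force: 60.2
```

>>> apply_moves(
  commands=[
    [0.089,0.828,-0.02,0],
    [0.089,0.828,-0.02,0],
    [0.089,0.828,-0.02,0],
    [0.089,0.828,-0.02,0],
    [0.089,0.828,-0.02,0],
  ],
)

```text
clock: 28.73
eef_pos: [0.4691, 0.0464, 0.2169]
tool_rot: [0.085, 0.996, -0.0, -0.0]
ft_force: [-0.6, -0.2, -0.8]
grip_width: 0.035
grasp_force: 60.2
```

>>> apply_moves(
  commands=[
    [0.089,0.828,-0.02,0],
    [0.089,0.828,-0.02,0],
    [0.089,0.828,-0.02,0],
    [0.089,0.828,-0.02,0],
    [0.089,0.828,-0.02,0],
  ],
)

```text
clock: 29.15
eef_pos: [0.4746, 0.1295, 0.2188]
tool_rot: [0.085, 0.996, -0.0, -0.0]
ft_force: [-0.1, 0.6, -1.5]
grip_width: 0.0347
grasp_force: 60.2
```

>>> apply_moves(
  commands=[
    [0.089,0.828,-0.02,0],
    [0.089,0.828,-0.02,0],
    [0.089,0.828,-0.02,0],
    [0.089,0.828,-0.02,0],
    [0.089,0.828,-0.02,0],
  ],
)

```text
clock: 29.57
eef_pos: [0.4799, 0.2126, 0.2208]
tool_rot: [0.085, 0.996, -0.0, -0.0]
ft_force: [-0.4, -0.6, -1.6]
grip_width: 0.0353
grasp_force: 60.2
```

>>> apply_moves(
  commands=[
    [0.089,0.828,-0.02,0],
    [0.089,0.828,-0.02,0],
    [0.089,0.828,-0.02,0],
    [0.089,0.828,-0.02,0],
    [0.089,0.828,-0.02,0],
  ],
)

```text
clock: 29.98
eef_pos: [0.4854, 0.2957, 0.2227]
tool_rot: [0.085, 0.996, -0.0, -0.0]
ft_force: [0.8, -0.5, -1.9]
grip_width: 0.0351
grasp_force: 60.2
```

>>> apply_moves(
  commands=[
    [0.089,0.828,-0.02,0],
    [0.089,0.828,-0.02,0],
    [0.089,0.828,-0.02,0],
    [0.089,0.828,-0.02,0],
    [0.089,0.828,-0.02,0],
  ],
)

```text
clock: 30.4
eef_pos: [0.4907, 0.3788, 0.2246]
tool_rot: [0.085, 0.996, -0.0, -0.0]
ft_force: [0.7, 0.4, -0.5]
grip_width: 0.0351
grasp_force: 60.2
```

>>> apply_moves(
  commands=[
    [0,0,0,0],
    [0,0,0,0],
    [0,0,0.5,0],
    [0,0,0.5,0],
    [0,0,0.5,0],
  ],
)

```text
clock: 30.82
eef_pos: [0.4907, 0.3769, 0.1935]
tool_rot: [0.086, 0.996, -0.0, -0.0]
ft_force: [0.0, -0.2, -1.1]
grip_width: 0.0352
grasp_force: 60.3
```

>>> apply_moves(
  commands=[
    [0,0,0.5,0],
    [0,0,0.5,0],
    [0,0,0.5,0],
    [0,0,0.5,0],
    [0,0,0.5,0],
  ],
)

```text
clock: 31.23
eef_pos: [0.4908, 0.3778, 0.1436]
tool_rot: [0.086, 0.996, -0.0, -0.0]
ft_force: [-0.2, -1.0, -1.3]
grip_width: 0.0352
grasp_force: 60.3
```

>>> apply_moves(
  commands=[
    [0,0,0.5,0],
    [0,0,0.5,0],
    [0,0,0.5,0],
    [0,0,0,0],
    [0,0,0,0],
  ],
)

```text
clock: 31.65
eef_pos: [0.4903, 0.3777, 0.1139]
tool_rot: [0.086, 0.996, -0.001, -0.001]
ft_force: [0.0, -0.8, -1.1]
grip_width: 0.0354
grasp_force: 60.3
```

>>> apply_moves(
  commands=[
    [0,0,0,0],
    [0,0,0,0],
    [0,0,0,0],
    [0,0,0,0],
    [0,0,0,0],
  ],
  claw=0.4,
)

```text
clock: 32.07
eef_pos: [0.4911, 0.3783, 0.1155]
tool_rot: [0.086, 0.996, 0.0, 0.0]
ft_force: [0.0, -0.5, 0.4]
grip_width: 0.0512
grasp_force: 0.0
```

>>> apply_moves(
  commands=[
    [0,0,-0.3,0],
    [0,0,-0.8,0],
    [0,0,-1,0],
    [0,0,-1,0],
    [0,0,-1,0],
  ],
)

```text
clock: 32.48
eef_pos: [0.4908, 0.378, 0.1982]
tool_rot: [0.086, 0.996, 0.0, 0.0]
ft_force: [0.7, -0.6, 0.1]
grip_width: 0.0513
grasp_force: 0.0
```

>>> apply_moves(
  commands=[
    [0,0,-0.8,0],
    [0,0,-0.8,0],
    [0,0,-0.4,0],
    [0,0,0,0],
    [0,0,0,0],
  ],
)

```text
clock: 32.9
eef_pos: [0.4909, 0.3781, 0.2371]
tool_rot: [0.086, 0.996, 0.0, 0.0]
ft_force: [0.3, 0.5, -0.0]
grip_width: 0.0515
grasp_force: 0.0
```

```bash
python3 -c "
from h import *
c=snap('wrist','w4.png'); d=snap('side','s4.png')
a=c['image'][0:300,80:440]; e=d['image'][170:310,180:330]
cv2.imwrite('pics/w4b.png',np.hstack([cv2.resize(a,(400,373)),cv2.resize(e,(400,373),interpolation=cv2.INTER_CUBIC)]))
plan([(.4247,-.0315,.17,172.5)])"
```

```text
at [0.4903 0.3776 0.2356] a 170.1 tiltcheck -1.0 j [38. 28. 19. 81.  0. 47.] t 33.0 w 0.0513
  1 x 5 [0,0,0,-0.008]
  5 x 5 [0.024,-0.828,0.131,0]
   -> [ 0.4247 -0.0313  0.1701] 172.5
```

View pics/w4b.png

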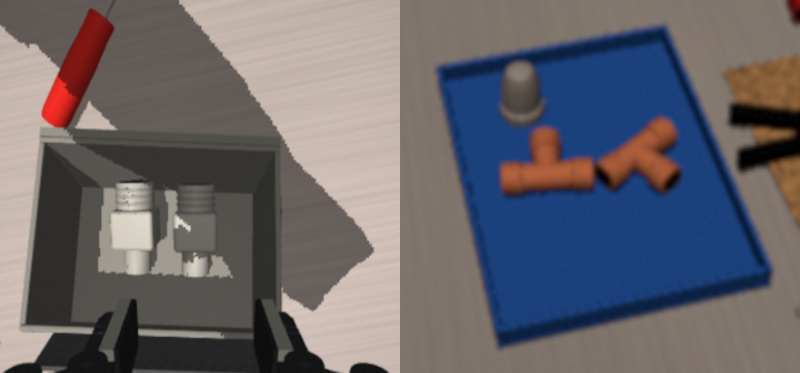

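Both reducers are in the bin, and the tees have not moved. Next is tee A, gripped on its left run half.

```bash
python3 -c "
from h import *
plan([(.4235,-.034,.15,172.5),(.4235,-.034,.03,172.5)])"
```

```text
at [0.4903 0.3776 0.2356] a 170.1 tiltcheck -1.0 j [38. 28. 19. 81.  0. 47.] t 33.0 w 0.0513
  1 x 5 [0,0,0,-0.008]
  5 x 5 [0.026,-0.834,0.171,0]
   -> [ 0.4233 -0.0342  0.1501] 172.5
  2 x 5 [-0.001,0.001,0.6,0]
   -> [ 0.4236 -0.034   0.0301] 172.5
```

>>> apply_moves(
  commands=[
    [0,0,0,-0.008],
    [0,0,0,-0.008],
    [0,0,0,-0.008],
    [0,0,0,-0.008],
    [0,0,0,-0.008],
  ],
)

```text
clock: 33.42
eef_pos: [0.4908, 0.3779, 0.2365]
tool_rot: [0.065, 0.998, -0.0, -0.0]
ft_force: [-0.3, 0.6, -0.5]
grip_width: 0.0511
grasp_force: 0.0
```

>>> apply_moves(
  commands=[
    [0.026,-0.834,0.171,0],
    [0.026,-0.834,0.171,0],
    [0.026,-0.834,0.171,0],
    [0.026,-0.834,0.171,0],
    [0.026,-0.834,0.171,0],
  ],
)

```text
clock: 33.83
eef_pos: [0.4772, 0.295, 0.2196]
tool_rot: [0.065, 0.998, 0.0, 0.0]
ft_force: [-0.2, -0.1, -0.4]
grip_width: 0.0511
grasp_force: 0.0
```

>>> apply_moves(
  commands=[
    [0.026,-0.834,0.171,0],
    [0.026,-0.834,0.171,0],
    [0.026,-0.834,0.171,0],
    [0.026,-0.834,0.171,0],
    [0.026,-0.834,0.171,0],
  ],
)

```text
clock: 34.25
eef_pos: [0.4639, 0.2125, 0.2026]
tool_rot: [0.065, 0.998, 0.0, 0.0]
ft_force: [-0.4, -0.8, -0.7]
grip_width: 0.0516
grasp_force: 0.0
```

>>> apply_moves(
  commands=[
    [0.026,-0.834,0.171,0],
    [0.026,-0.834,0.171,0],
    [0.026,-0.834,0.171,0],
    [0.026,-0.834,0.171,0],
    [0.026,-0.834,0.171,0],
  ],
)

```text
clock: 34.67
eef_pos: [0.4505, 0.1302, 0.1856]
tool_rot: [0.065, 0.998, 0.0, 0.0]
ft_force: [-0.3, -0.6, 0.4]
grip_width: 0.0512
grasp_force: 0.0
```

>>> apply_moves(
  commands=[
    [0.026,-0.834,0.171,0],
    [0.026,-0.834,0.171,0],
    [0.026,-0.834,0.171,0],
    [0.026,-0.834,0.171,0],
    [0.026,-0.834,0.171,0],
  ],
)

```text
clock: 35.08
eef_pos: [0.4371, 0.0478, 0.1685]
tool_rot: [0.065, 0.998, 0.0, 0.0]
ft_force: [-0.2, -0.3, 0.5]
grip_width: 0.0514
grasp_force: 0.0
```

>>> apply_moves(
  commands=[
    [0.026,-0.834,0.171,0],
    [0.026,-0.834,0.171,0],
    [0.026,-0.834,0.171,0],
    [0.026,-0.834,0.171,0],
    [0.026,-0.834,0.171,0],
  ],
)

```text
clock: 35.5
eef_pos: [0.4238, -0.0346, 0.1514]
tool_rot: [0.065, 0.998, -0.0, 0.0]
ft_force: [-0.3, 0.4, 0.3]
grip_width: 0.0512
grasp_force: 0.0
```

>>> apply_moves(
  commands=[
    [0,0,0,0],
    [0,0,0,0],
    [0,0,0,0],
    [0,0,0,0],
    [0,0,0,0],
  ],
)

```text
clock: 35.92
eef_pos: [0.4242, -0.0331, 0.1516]
tool_rot: [0.064, 0.998, 0.0, 0.0]
ft_force: [0.3, 0.5, -0.3]
grip_width: 0.0515
grasp_force: 0.0
```

```bash
python3 -c "
from h import *
c=snap('wrist','w5.png')
for P in ((.4525,-.035),(.4125,-.03),(.492,-.0405),(.456,.013)): print(proj('w5',[*P,.019]).round(0))
plan([(.4235,-.034,.03,172.5)])"
```

```text
[259. 220.]
[259. 174.]
[258. 261.]
[315. 217.]
at [ 0.4241 -0.0331  0.1515] a 172.6 tiltcheck -1.0 j [ -4.  10. -21.  59.   0.   3.] t 36.0 w 0.051
  2 x 5 [0.003,-0.005,0.608,0]
   -> [ 0.4234 -0.034   0.0299] 172.6
```

View pics/w5.png

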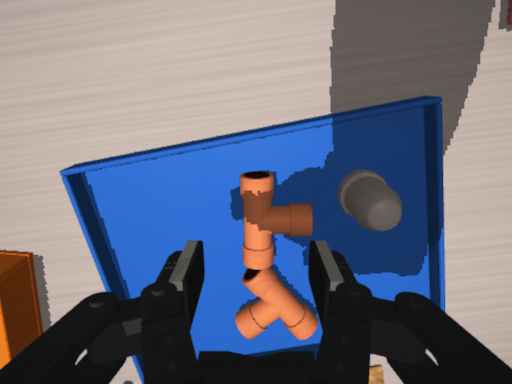

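Wrist view: the tee A crossing is at (258,219), matching the prediction (259,220). Gripping.

>>> apply_moves(
  commands=[
    [0.003,-0.005,0.6,0],
    [0.003,-0.005,0.6,0],
    [0.003,-0.005,0.6,0],
    [0.003,-0.005,0.6,0],
    [0.003,-0.005,0.6,0],
  ],
)

```text
clock: 36.38
eef_pos: [0.4237, -0.0337, 0.0909]
tool_rot: [0.064, 0.998, 0.0, 0.0]
ft_force: [-0.4, -0.7, 0.7]
grip_width: 0.0514
grasp_force: 0.0
```

>>> apply_moves(
  commands=[
    [0.003,-0.005,0.6,0],
    [0.003,-0.005,0.6,0],
    [0.003,-0.005,0.6,0],
    [0.003,-0.005,0.6,0],
    [0.003,-0.005,0.6,0],
  ],
)

```text
clock: 36.8
eef_pos: [0.4235, -0.0342, 0.0309]
tool_rot: [0.064, 0.998, 0.0, 0.0]
ft_force: [-0.9, -0.5, 0.9]
grip_width: 0.051
grasp_force: 0.0
```

>>> apply_moves(
  commands=[
    [0,0,0.05,0],
    [0,0,0,0],
    [0,0,0,0],
    [0,0,0,0],
    [0,0,0,0],
  ],
)

```text
clock: 37.22
eef_pos: [0.4239, -0.0347, 0.0311]
tool_rot: [0.065, 0.998, -0.0, 0.001]
ft_force: [-0.2, 0.5, -0.2]
grip_width: 0.0515
grasp_force: 0.0
```

>>> apply_moves(
  commands=[
    [0,0,0,0],
    [0,0,0,0],
    [0,0,0,0],
    [0,0,0,0],
    [0,0,0,0],
  ],
  claw=1,
)

```text
clock: 37.63
eef_pos: [0.4235, -0.0347, 0.0311]
tool_rot: [0.065, 0.998, 0.0, 0.001]
ft_force: [-1.4, 0.1, 5.2]
grip_width: 0.0262
grasp_force: 58.6
```

>>> apply_moves(
  commands=[
    [0,0,0,0],
    [0,0,0,0],
    [0,0,-0.2,0],
    [0,0,-0.3,0],
    [0,0,-0.5,0],
  ],
)

```text
clock: 38.05
eef_pos: [0.4221, -0.0347, 0.0501]
tool_rot: [0.065, 0.998, -0.0, -0.001]
ft_force: [0.8, 0.3, -1.6]
grip_width: 0.026
grasp_force: 59.1
```

>>> apply_moves(
  commands=[
    [0,0,-0.8,0.019],
    [0,0,-0.8,0.019],
    [0,0,-0.8,0.019],
    [0,0,-0.8,0.019],
    [0,0,-0.8,0.019],
  ],
)

```text
clock: 38.47
eef_pos: [0.4227, -0.0347, 0.1314]
tool_rot: [0.115, 0.993, -0.0, -0.0]
ft_force: [0.3, 0.2, -2.2]
grip_width: 0.0255
grasp_force: 59.1
```

>>> apply_moves(
  commands=[
    [0,0,0,0],
    [0,0,0,0],
    [0,0,0,0],
    [0,0,0,0],
    [0,0,0,0],
  ],
)

```text
clock: 38.88
eef_pos: [0.4222, -0.0346, 0.1292]
tool_rot: [0.114, 0.993, -0.0, -0.001]
ft_force: [0.5, -0.2, -1.1]
grip_width: 0.0259
grasp_force: 59.1
```

```bash
python3 -c "
from h import *
P=np.array([px('w1',u,v,.045) for u,v in ((174,70),(363,87),(332,271),(173,260))]); print(P.round(3),P.mean(0))
plan([(.473,-.35,.13,167),(.473,-.35,.036,167)])"
```

```text
[[ 0.431 -0.418  0.045]
 [ 0.467 -0.256  0.045]
 [ 0.648 -0.294  0.045]
 [ 0.613 -0.458  0.045]] [ 0.5397299  -0.35654436  0.045     ]
at [ 0.4222 -0.0346  0.1292] a 166.9 tiltcheck -1.0 j [ -5.  11. -23.  56.  -0.   8.] t 38.9 w 0.0259
  3 x 5 [-0.404,-0.985,-0.003,0]
   -> [ 0.473  -0.3499  0.1301] 166.9
  1 x 5 [0.0,-0.001,0.941,0]
   -> [ 0.473 -0.35   0.036] 166.9
```

>>> apply_moves(
  commands=[
    [-0.404,-0.985,0,0],
    [-0.404,-0.985,0,0],
    [-0.404,-0.985,0,0],
    [-0.404,-0.985,0,0],
    [-0.404,-0.985,0,0],
  ],
)

```text
clock: 39.3
eef_pos: [0.4396, -0.1406, 0.1295]
tool_rot: [0.114, 0.993, 0.0, -0.001]
ft_force: [0.8, 0.5, -2.0]
grip_width: 0.0262
grasp_force: 59.2
```

>>> apply_moves(
  commands=[
    [-0.404,-0.985,0,0],
    [-0.404,-0.985,0,0],
    [-0.404,-0.985,0,0],
    [-0.404,-0.985,0,0],
    [-0.404,-0.985,0,0],
  ],
)

```text
clock: 39.72
eef_pos: [0.4565, -0.2457, 0.1292]
tool_rot: [0.115, 0.993, 0.0, -0.001]
ft_force: [-0.4, 0.2, -1.1]
grip_width: 0.0261
grasp_force: 59.2
```

>>> apply_moves(
  commands=[
    [-0.404,-0.985,0,0],
    [-0.404,-0.985,0,0],
    [-0.404,-0.985,0,0],
    [-0.404,-0.985,0,0],
    [-0.404,-0.985,0,0],
  ],
)

```text
clock: 40.13
eef_pos: [0.4734, -0.3507, 0.1289]
tool_rot: [0.114, 0.993, 0.001, -0.001]
ft_force: [0.7, 0.2, -1.5]
grip_width: 0.0258
grasp_force: 59.2
```

>>> apply_moves(
  commands=[
    [0,0,0,0],
    [0,0,0.5,0],
    [0,0,0.5,0],
    [0,0,0.5,0],
    [0,0,0.5,0],
  ],
)

```text
clock: 40.55
eef_pos: [0.4731, -0.3485, 0.0883]
tool_rot: [0.114, 0.993, 0.001, -0.001]
ft_force: [-0.1, 0.4, -1.0]
grip_width: 0.0261
grasp_force: 59.4
```

>>> apply_moves(
  commands=[
    [0,0,0.5,0],
    [0,0,0.5,0],
    [0,0,0.5,0],
    [0,0,0.5,0],
    [0,0,0.5,0],
  ],
)

```text
clock: 40.97
eef_pos: [0.4739, -0.3499, 0.0393]
tool_rot: [0.114, 0.993, -0.0, -0.0]
ft_force: [-0.8, -0.3, -1.1]
grip_width: 0.0254
grasp_force: 59.4
```

>>> apply_moves(
  commands=[
    [0,0,0,0],
    [0,0,0,0],
    [0,0,0,0],
    [0,0,0,0],
    [0,0,0,0],
  ],
)

```text
clock: 41.38
eef_pos: [0.4745, -0.3504, 0.0411]
tool_rot: [0.115, 0.993, -0.0, 0.001]
ft_force: [0.4, 0.4, -1.5]
grip_width: 0.0258
grasp_force: 59.4
```

>>> apply_moves(
  commands=[
    [0,0,0,0],
    [0,0,0,0],
    [0,0,0,0],
    [0,0,0,0],
    [0,0,0,0],
  ],
  claw=0.4,
)

```text
clock: 41.8
eef_pos: [0.474, -0.3501, 0.0405]
tool_rot: [0.114, 0.993, -0.0, 0.0]
ft_force: [0.3, -0.6, -0.1]
grip_width: 0.0516
grasp_force: 0.0
```

>>> apply_moves(
  commands=[
    [0,0,-0.3,0],
    [0,0,-0.8,0],
    [0,0,-1,0],
    [0,0,-1,0],
    [0,0,-1,0],
  ],
)

```text
clock: 42.22
eef_pos: [0.4738, -0.3499, 0.1235]
tool_rot: [0.115, 0.993, 0.0, -0.0]
ft_force: [0.6, 0.6, -0.6]
grip_width: 0.0513
grasp_force: 0.0
```

>>> apply_moves(
  commands=[
    [0,0,-0.8,-0.077],
    [0,0,-0.4,-0.077],
    [0,0,0,-0.077],
    [0,0,0,-0.077],
    [0,0,0,-0.077],
  ],
)

```text
clock: 42.63
eef_pos: [0.4741, -0.3501, 0.1473]
tool_rot: [-0.089, 0.996, -0.0, 0.0]
ft_force: [0.4, 0.5, -0.0]
grip_width: 0.0512
grasp_force: 0.0
```

>>> apply_moves(
  commands=[
    [0,0,0,-0.077],
    [0,0,0,-0.077],
    [0,0,0,-0.077],
    [0,0,0,-0.077],
    [0,0,0,-0.077],
  ],
)

```text
clock: 43.05
eef_pos: [0.4739, -0.35, 0.1468]
tool_rot: [-0.286, 0.958, -0.0, 0.0]
ft_force: [0.3, -0.1, 0.5]
grip_width: 0.0511
grasp_force: 0.0
```

>>> apply_moves(
  commands=[
    [0,0,0,0],
    [0,0,0,0],
    [0,0,0,0],
    [0,0,0,0],
    [0,0,0,0],
  ],
)

```text
clock: 43.47
eef_pos: [0.4739, -0.35, 0.1464]
tool_rot: [-0.284, 0.959, 0.0, 0.0]
ft_force: [0.0, -0.3, 0.0]
grip_width: 0.051
grasp_force: 0.0
```

```bash
python3 -c "
from h import *
plan([(.5575,-.009,.15,213)])"
```

```text
at [ 0.4739 -0.35    0.1464] a -147.0 tiltcheck -1.0 j [-36.  27.   4.  66.   0. -69.] t 43.5 w 0.051
  3 x 5 [-0.853,0.801,-0.012,0]
   -> [ 0.5576 -0.0091  0.15  ] -147.0
```

>>> apply_moves(
  commands=[
    [-0.853,0.801,-0.012,0],
    [-0.853,0.801,-0.012,0],
    [-0.853,0.801,-0.012,0],
    [-0.853,0.801,-0.012,0],
    [-0.853,0.801,-0.012,0],
  ],
)

```text
clock: 43.88
eef_pos: [0.5018, -0.2354, 0.1476]
tool_rot: [-0.284, 0.959, 0.0, 0.0]
ft_force: [0.5, 1.4, 0.6]
grip_width: 0.0511
grasp_force: 0.0
```

>>> apply_moves(
  commands=[
    [-0.853,0.801,-0.012,0],
    [-0.853,0.801,-0.012,0],
    [-0.853,0.801,-0.012,0],
    [-0.853,0.801,-0.012,0],
    [-0.853,0.801,-0.012,0],
  ],
)

```text
clock: 44.3
eef_pos: [0.5297, -0.1216, 0.1488]
tool_rot: [-0.284, 0.959, -0.0, 0.0]
ft_force: [0.3, -1.3, 0.2]
grip_width: 0.0512
grasp_force: 0.0
```

>>> apply_moves(
  commands=[
    [-0.853,0.801,-0.012,0],
    [-0.853,0.801,-0.012,0],
    [-0.853,0.801,-0.012,0],
    [-0.853,0.801,-0.012,0],
    [-0.853,0.801,-0.012,0],
  ],
)

```text
clock: 44.72
eef_pos: [0.5575, -0.0079, 0.15]
tool_rot: [-0.284, 0.959, -0.0, 0.0]
ft_force: [0.3, 0.4, 0.1]
grip_width: 0.051
grasp_force: 0.0
```

>>> apply_moves(
  commands=[
    [0,0,0,0],
    [0,0,0,0],
    [0,0,0,0],
    [0,0,0,0],
    [0,0,0,0],
  ],
)

```text
clock: 45.13
eef_pos: [0.5571, -0.0101, 0.1499]
tool_rot: [-0.284, 0.959, -0.0, -0.0]
ft_force: [-0.4, 0.6, 0.5]
grip_width: 0.0515
grasp_force: 0.0
```

```bash
python3 -c "
from h import *
c=snap('wrist','w6.png'); d=snap('scene','s6.png')
cv2.imwrite('pics/w6b.png',np.hstack([c['image'],cv2.resize(d['image'][160:360,120:260],(269,384))]))
for P in ((.535,-.022),(.501,-.0445),(.5687,0),(.559,-.060)): print(proj('w6',[*P,.019]).round(0))
plan([(.5575,-.009,.03,213)])"
```

```text
[259. 160.]
[259. 107.]
[259. 207.]
[203. 159.]
at [ 0.5572 -0.01    0.1499] a -147.0 tiltcheck -1.0 j [ -1.  24.  -1.  65.  -0. -34.] t 45.2 w 0.051
  2 x 5 [-0.004,0.003,0.6,0]
   -> [ 0.5575 -0.009   0.0299] -147.0
```

View pics/w6b.png

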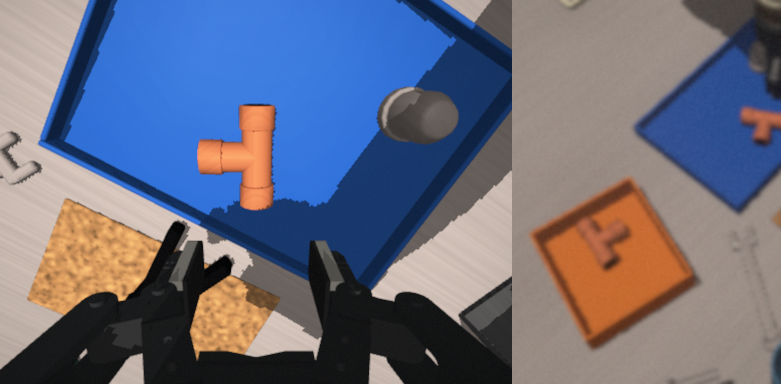

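Tee B lies as predicted (crossing at (257,157)), and tee A is in the orange tray. Gripping tee B.

>>> apply_moves(
  commands=[
    [0.003,0,0.6,0],
    [0.003,0,0.6,0],
    [0.003,0,0.6,0],
    [0.003,0,0.6,0],
    [0.003,0,0.6,0],
  ],
)

```text
clock: 45.65
eef_pos: [0.5571, -0.0098, 0.0895]
tool_rot: [-0.284, 0.959, -0.0, 0.0]
ft_force: [-0.4, -0.6, -0.0]
grip_width: 0.0511
grasp_force: 0.0
```

>>> apply_moves(
  commands=[
    [0,0,0.6,0],
    [0,0,0.6,0],
    [0,0,0.6,0],
    [0,0,0.6,0],
    [0,0,0.6,0],
  ],
)

```text
clock: 46.07
eef_pos: [0.5571, -0.0098, 0.0295]
tool_rot: [-0.284, 0.959, -0.0, 0.0]
ft_force: [1.0, 0.6, 0.3]
grip_width: 0.0514
grasp_force: 0.0
```

>>> apply_moves(
  commands=[
    [0,0,0,0],
    [0,0,0,0],
    [0,0,0,0],
    [0,0,0,0],
    [0,0,0,0],
  ],
)

```text
clock: 46.48
eef_pos: [0.5579, -0.0093, 0.0309]
tool_rot: [-0.284, 0.959, -0.0, 0.001]
ft_force: [0.2, 0.0, 0.1]
grip_width: 0.0514
grasp_force: 0.0
```

>>> apply_moves(
  commands=[
    [0,0,0,0],
    [0,0,0,0],
    [0,0,0,0],
    [0,0,0,0],
    [0,0,0,0],
  ],
  claw=1,
)

```text
clock: 46.9
eef_pos: [0.5575, -0.0092, 0.0307]
tool_rot: [-0.284, 0.959, -0.0, 0.001]
ft_force: [-1.1, 0.6, 6.1]
grip_width: 0.0262
grasp_force: 58.8
```

>>> apply_moves(
  commands=[
    [0,0,0,0],
    [0,0,0,0],
    [0,0,-0.2,0],
    [0,0,-0.3,0],
    [0,0,-0.5,0],
  ],
)

```text
clock: 47.32
eef_pos: [0.5559, -0.0092, 0.0492]
tool_rot: [-0.284, 0.959, 0.0, -0.001]
ft_force: [0.9, 0.4, -1.4]
grip_width: 0.0256
grasp_force: 59.0
```

>>> apply_moves(
  commands=[
    [0,0,-0.8,0],
    [0,0,-0.8,0],
    [0,0,-0.8,0],
    [0,0,-0.8,0],
    [0,0,-0.8,0],
  ],
)

```text
clock: 47.73
eef_pos: [0.557, -0.0092, 0.1313]
tool_rot: [-0.284, 0.959, -0.0, 0.0]
ft_force: [0.1, -0.4, -1.6]
grip_width: 0.0255
grasp_force: 59.0
```

>>> apply_moves(
  commands=[
    [0,0,0,-0.073],
    [0,0,0,-0.073],
    [0,0,0,-0.073],
    [0,0,0,-0.073],
    [0,0,0,-0.073],
  ],
)

```text
clock: 48.15
eef_pos: [0.557, -0.0092, 0.1306]
tool_rot: [-0.463, 0.886, -0.0, 0.0]
ft_force: [-0.2, -0.5, -1.9]
grip_width: 0.0259
grasp_force: 59.1
```

>>> apply_moves(
  commands=[
    [0,0,0,-0.073],
    [0,0,0,-0.073],
    [0,0,0,-0.073],
    [0,0,0,-0.073],
    [0,0,0,-0.073],
  ],
)

```text
clock: 48.57
eef_pos: [0.557, -0.0092, 0.1305]
tool_rot: [-0.623, 0.782, 0.0, 0.0]
ft_force: [-0.2, -0.6, -1.7]
grip_width: 0.0256
grasp_force: 59.1
```

>>> apply_moves(
  commands=[
    [0,0,0,0],
    [0,0,0,0],
    [0,0,0,0],
    [0,0,0,0],
    [0,0,0,0],
  ],
)

```text
clock: 48.98
eef_pos: [0.557, -0.0092, 0.13]
tool_rot: [-0.621, 0.784, 0.0, -0.0]
ft_force: [-0.3, -0.1, -2.5]
grip_width: 0.0259
grasp_force: 59.1
```

```bash
python3 -c "
from h import *
print(px('s6',168.4,287.6,.019))
plan([(.5765,-.3345,.14,257),(.5765,-.3345,.038,257)])"
```

```text
[ 0.51400936 -0.34754498  0.019     ]
at [ 0.557  -0.0092  0.13  ] a -103.2 tiltcheck -1.0 j [ -1.  25.  -3.  62.   0. -78.] t 49.0 w 0.0259
  4 x 5 [0.781,-0.233,-0.025,0]
   -> [ 0.5765 -0.3346  0.14  ] -103.2
  2 x 5 [-0.001,0.0,0.51,0]
   -> [ 0.5765 -0.3344  0.038 ] -103.2
```

>>> apply_moves(
  commands=[
    [0.781,-0.242,-0.025,0],
    [0.781,-0.242,-0.025,0],
    [0.781,-0.242,-0.025,0],
    [0.781,-0.242,-0.025,0],
    [0.781,-0.242,-0.025,0],
  ],
)

```text
clock: 49.4
eef_pos: [0.5629, -0.0914, 0.1324]
tool_rot: [-0.621, 0.784, 0.0, -0.0]
ft_force: [0.5, -0.1, -2.3]
grip_width: 0.0261
grasp_force: 59.1
```

>>> apply_moves(
  commands=[
    [0.781,-0.242,-0.025,0],
    [0.781,-0.242,-0.025,0],
    [0.781,-0.242,-0.025,0],
    [0.781,-0.242,-0.025,0],
    [0.781,-0.242,-0.025,0],
  ],
)

```text
clock: 49.82
eef_pos: [0.5686, -0.1731, 0.1349]
tool_rot: [-0.621, 0.784, 0.0, -0.0]
ft_force: [-0.1, 0.4, -1.3]
grip_width: 0.0257
grasp_force: 59.1
```

>>> apply_moves(
  commands=[
    [0.781,-0.242,-0.025,0],
    [0.781,-0.242,-0.025,0],
    [0.781,-0.242,-0.025,0],
    [0.781,-0.242,-0.025,0],
    [0.781,-0.242,-0.025,0],
  ],
)

```text
clock: 50.23
eef_pos: [0.5745, -0.2552, 0.1374]
tool_rot: [-0.621, 0.783, 0.0, -0.0]
ft_force: [0.5, -0.3, -1.1]
grip_width: 0.0257
grasp_force: 59.1
```

>>> apply_moves(
  commands=[
    [0.781,-0.242,-0.025,0],
    [0.781,-0.242,-0.025,0],
    [0.781,-0.242,-0.025,0],
    [0.781,-0.242,-0.025,0],
    [0.781,-0.242,-0.025,0],
  ],
)

```text
clock: 50.65
eef_pos: [0.5802, -0.3369, 0.1398]
tool_rot: [-0.621, 0.784, 0.0, -0.0]
ft_force: [0.2, 0.2, -2.3]
grip_width: 0.0255
grasp_force: 59.1
```

>>> apply_moves(
  commands=[
    [0,0,0,0],
    [0,0,0.5,0],
    [0,0,0.5,0],
    [0,0,0.5,0],
    [0,0,0.5,0],
  ],
)

```text
clock: 51.07
eef_pos: [0.5797, -0.3342, 0.098]
tool_rot: [-0.622, 0.783, 0.001, -0.0]
ft_force: [-0.7, 0.9, -1.3]
grip_width: 0.0257
grasp_force: 59.1
```

>>> apply_moves(
  commands=[
    [0,0,0.5,0],
    [0,0,0.5,0],
    [0,0,0.5,0],
    [0,0,0.5,0],
    [0,0,0.5,0],
  ],
)

```text
clock: 51.48
eef_pos: [0.5803, -0.3353, 0.0489]
tool_rot: [-0.622, 0.783, 0.0, -0.0]
ft_force: [0.3, -0.3, -0.9]
grip_width: 0.0256
grasp_force: 59.1
```

>>> apply_moves(
  commands=[
    [0,0,0.4,0],
    [0,0,0,0],
    [0,0,0,0],
    [0,0,0,0],
    [0,0,0,0],
  ],
)

```text
clock: 51.9
eef_pos: [0.5809, -0.3358, 0.0428]
tool_rot: [-0.621, 0.783, -0.001, 0.0]
ft_force: [0.1, 0.2, -1.4]
grip_width: 0.0257
grasp_force: 59.1
```

>>> apply_moves(
  commands=[
    [0,0,0.2,0],
    [0,0,0.2,0],
    [0,0,0,0],
    [0,0,0,0],
    [0,0,0,0],
  ],
)

```text
clock: 52.32
eef_pos: [0.5802, -0.3354, 0.0338]
tool_rot: [-0.621, 0.783, 0.0, -0.0]
ft_force: [0.6, 0.8, -1.7]
grip_width: 0.0257
grasp_force: 59.1
```

>>> apply_moves(
  commands=[
    [0,0,0,0],
    [0,0,0,0],
    [0,0,0,0],
    [0,0,0,0],
    [0,0,0,0],
  ],
  claw=0.4,
)

```text
clock: 52.73
eef_pos: [0.5805, -0.3355, 0.0342]
tool_rot: [-0.621, 0.783, -0.0, 0.0]
ft_force: [-0.3, -0.2, 0.3]
grip_width: 0.0514
grasp_force: 0.0
```

>>> apply_moves(
  commands=[
    [0,0,-0.3,0],
    [0,0,-0.8,0],
    [0,0,-1,0],
    [0,0,-1,0],
    [0,0,-1,0],
  ],
)

```text
clock: 53.15
eef_pos: [0.5802, -0.3354, 0.1172]
tool_rot: [-0.621, 0.783, -0.0, -0.0]
ft_force: [0.4, 0.1, -0.4]
grip_width: 0.0514
grasp_force: 0.0
```

>>> apply_moves(
  commands=[
    [0,0,-1,0.098],
    [0,0,-1,0.098],
    [0,0,-1,0.098],
    [0,0,-1,0.098],
    [0,0,0,0.098],
  ],
  claw=1,
)

```text
clock: 53.57
eef_pos: [0.5823, -0.3366, 0.2022]
tool_rot: [-0.4, 0.917, -0.004, 0.003]
ft_force: [0.8, -0.2, 0.2]
grip_width: 0.0
grasp_force: 0.0
```

>>> apply_moves(
  commands=[
    [0,0,0,0.098],
    [0,0,0,0.098],
    [0,0,0,0.098],
    [0,0,0,0.098],
    [0,0,0,0.098],
  ],
)

```text
clock: 53.98
eef_pos: [0.5803, -0.3354, 0.1966]
tool_rot: [-0.154, 0.988, -0.0, 0.0]
ft_force: [-0.0, 0.1, -0.4]
grip_width: 0.0001
grasp_force: 0.0
```

>>> apply_moves(
  commands=[
    [0,0,0,0.098],
    [0,0,0,0.098],
    [0,0,0,0.098],
    [0,0,0,0.098],
    [0,0,0,0.098],
  ],
)

```text
clock: 54.4
eef_pos: [0.5803, -0.3354, 0.1965]
tool_rot: [0.101, 0.995, -0.0, 0.0]
ft_force: [-1.1, 0.5, 0.1]
grip_width: -0.0001
grasp_force: 0.0
```

>>> apply_moves(
  commands=[
    [0,0,0,0],
    [0,0,0,0],
    [0,0,0,0],
    [0,0,0,0],
    [0,0,0,0],
  ],
)

```text
clock: 54.82
eef_pos: [0.5803, -0.3355, 0.196]
tool_rot: [0.098, 0.995, -0.0, 0.0]
ft_force: [0.1, 0.6, 0.4]
grip_width: -0.0003
grasp_force: 0.0
```

```bash
python3 -c "
from h import *
plan([(.3926,.3707,.19,169),(.3926,.3707,.102,169),(.4466,.3603,.102,169)])
c=snap('scene','s7.png');d=snap('side','s7b.png')
a=c['image'][200:350,120:270]; e=d['image'][60:310,150:400]
cv2.imwrite('pics/s7c.png',np.hstack([cv2.resize(a,(400,400)),cv2.resize(e,(400,400))]))"
```

```text
at [ 0.5803 -0.3355  0.196 ] a 168.7 tiltcheck -1.0 j [-30.  35.  24.  79.  -0. -19.] t 54.8 w -0.0003
  7 x 5 [0.461,0.937,0.009,0]
   -> [0.3923 0.371  0.1897] 168.7
  1 x 5 [-0.003,-0.002,0.877,0]
   -> [0.3926 0.3707 0.102 ] 168.7
  1 x 5 [-0.55,0.004,-0.0,0]
   -> [0.4466 0.3603 0.102 ] 168.7
```

View pics/s7c.png

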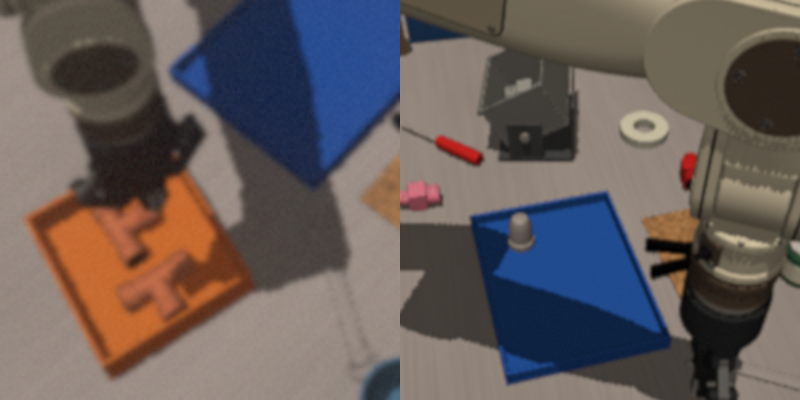

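Both tees lie in the orange tray, the bin is still tipped with the reducers inside, and the cap is alone in the blue tray. Now I go in front of the bin.

>>> apply_moves(
  commands=[
    [0.461,0.937,0.009,0],
    [0.461,0.937,0.009,0],
    [0.461,0.937,0.009,0],
    [0.461,0.937,0.009,0],
    [0.461,0.937,0.009,0],
  ],
)

```text
clock: 55.33
eef_pos: [0.5532, -0.2337, 0.195]
tool_rot: [0.099, 0.995, 0.0, 0.0]
ft_force: [-0.1, 0.0, -0.1]
grip_width: -0.0002
grasp_force: 0.0
```

>>> apply_moves(
  commands=[
    [0.461,0.937,0.009,0],
    [0.461,0.937,0.009,0],
    [0.461,0.937,0.009,0],
    [0.461,0.937,0.009,0],
    [0.461,0.937,0.009,0],
  ],
)

```text
clock: 55.75
eef_pos: [0.5264, -0.1326, 0.1943]
tool_rot: [0.099, 0.995, -0.0, 0.0]
ft_force: [0.1, 1.8, -0.4]
grip_width: -0.0003
grasp_force: 0.0
```

>>> apply_moves(
  commands=[
    [0.461,0.937,0.009,0],
    [0.461,0.937,0.009,0],
    [0.461,0.937,0.009,0],
    [0.461,0.937,0.009,0],
    [0.461,0.937,0.009,0],
  ],
)

```text
clock: 56.17
eef_pos: [0.4997, -0.0317, 0.1934]
tool_rot: [0.099, 0.995, 0.0, 0.0]
ft_force: [0.8, -0.4, -0.4]
grip_width: -0.0
grasp_force: 0.0
```

>>> apply_moves(
  commands=[
    [0.461,0.937,0.009,0],
    [0.461,0.937,0.009,0],
    [0.461,0.937,0.009,0],
    [0.461,0.937,0.009,0],
    [0.461,0.937,0.009,0],
  ],
)

```text
clock: 56.58
eef_pos: [0.473, 0.0693, 0.1926]
tool_rot: [0.099, 0.995, 0.0, 0.0]
ft_force: [-0.4, 0.4, 0.8]
grip_width: 0.0
grasp_force: 0.0
```

>>> apply_moves(
  commands=[
    [0.461,0.937,0.009,0],
    [0.461,0.937,0.009,0],
    [0.461,0.937,0.009,0],
    [0.461,0.937,0.009,0],
    [0.461,0.937,0.009,0],
  ],
)

```text
clock: 57.0
eef_pos: [0.4462, 0.1703, 0.1917]
tool_rot: [0.099, 0.995, 0.0, 0.0]
ft_force: [-0.2, -0.9, 1.1]
grip_width: 0.0
grasp_force: 0.0
```

>>> apply_moves(
  commands=[
    [0.461,0.937,0.009,0],
    [0.461,0.937,0.009,0],
    [0.461,0.937,0.009,0],
    [0.461,0.937,0.009,0],
    [0.461,0.937,0.009,0],
  ],
)

```text
clock: 57.42
eef_pos: [0.4194, 0.2712, 0.1907]
tool_rot: [0.099, 0.995, 0.0, 0.0]
ft_force: [0.1, -1.0, 0.3]
grip_width: 0.0001
grasp_force: 0.0
```

>>> apply_moves(
  commands=[
    [0.461,0.937,0.009,0],
    [0.461,0.937,0.009,0],
    [0.461,0.937,0.009,0],
    [0.461,0.937,0.009,0],
    [0.461,0.937,0.009,0],
  ],
)

```text
clock: 57.83
eef_pos: [0.3926, 0.3722, 0.1898]
tool_rot: [0.099, 0.995, 0.0, 0.0]
ft_force: [-0.0, 0.7, 0.2]
grip_width: -0.0
grasp_force: 0.0
```

>>> apply_moves(
  commands=[
    [0,0,0,0],
    [0,0,0.6,0],
    [0,0,0.6,0],
    [0,0,0.6,0],
    [0,0,0.6,0],
  ],
)

```text
clock: 58.25
eef_pos: [0.3931, 0.3707, 0.1413]
tool_rot: [0.099, 0.995, -0.0, 0.0]
ft_force: [-0.4, -0.4, 0.9]
grip_width: -0.0003
grasp_force: 0.0
```

>>> apply_moves(
  commands=[
    [0,0,0.6,0],
    [0,0,0.6,0],
    [0,0,0.6,0],
    [0,0,0.2,0],
    [0,0,0,0],
  ],
)

```text
clock: 58.67
eef_pos: [0.3924, 0.37, 0.1005]
tool_rot: [0.099, 0.995, -0.001, -0.001]
ft_force: [0.2, 0.4, 0.4]
grip_width: -0.0001
grasp_force: 0.0
```

>>> apply_moves(
  commands=[
    [0,0,0,0],
    [-0.2,0,0,0],
    [-0.2,0,0,0],
    [-0.2,0,0,0],
    [-0.2,0,0,0],
  ],
)

```text
clock: 59.08
eef_pos: [0.4095, 0.3682, 0.1022]
tool_rot: [0.099, 0.995, 0.0, 0.0]
ft_force: [-0.5, 0.6, 0.3]
grip_width: 0.0
grasp_force: 0.0
```

>>> apply_moves(
  commands=[
    [-0.2,0,0,0],
    [-0.2,0,0,0],
    [-0.2,0,0,0],
    [-0.2,0,0,0],
    [-0.2,0,0,0],
  ],
)

```text
clock: 59.5
eef_pos: [0.4177, 0.3661, 0.1015]
tool_rot: [0.096, 0.995, 0.002, -0.012]
ft_force: [-37.4, 9.1, 20.2]
grip_width: 0.0001
grasp_force: 19.6
```

Pushing the front wall horizontally jams: the rim has to rise, and friction holds it. I back off and push the inner back wall from inside, where the lever arm is better.

>>> apply_moves(
  commands=[
    [0.3,0,0,0],
    [0.3,0,0,0],
    [0.5,0,0,0],
    [0.5,0,0,0],
    [0,0,0,0],
  ],
)

```text
clock: 59.92
eef_pos: [0.3953, 0.3703, 0.1014]
tool_rot: [0.098, 0.995, -0.0, -0.001]
ft_force: [-0.7, 0.0, 0.4]
grip_width: 0.0001
grasp_force: 0.0
```

>>> apply_moves(
  commands=[
    [0,0,-0.6,0],
    [0,0,-1,0],
    [0,0,-1,0],
    [0,0,-1,0],
    [0,0,-1,0],
  ],
)

```text
clock: 60.33
eef_pos: [0.3972, 0.3701, 0.1944]
tool_rot: [0.099, 0.995, -0.0, 0.0]
ft_force: [-0.0, -0.5, 0.0]
grip_width: -0.0001
grasp_force: 0.0
```

>>> apply_moves(
  commands=[
    [0,0,-0.5,0],
    [0,0,0,0],
    [0,0,0,0],
    [0,0,0,0],
    [0,0,0,0],
  ],
)

```text
clock: 60.75
eef_pos: [0.3963, 0.3697, 0.202]
tool_rot: [0.099, 0.995, -0.001, -0.001]
ft_force: [0.7, 0.1, -0.6]
grip_width: -0.0001
grasp_force: 0.0
```

```bash
python3 -c "
from h import *
plan([(.491,.352,.21,169),(.491,.352,.132,169)])
d=snap('side','s8.png');b=cv2.imread('pics/side0.png')
cv2.imwrite('pics/s8c.png',np.hstack([cv2.resize(x[60:170,180:290],(400,400),interpolation=cv2.INTER_CUBIC) for x in (b,d['image'])]))"
```

```text
at [0.3963 0.3697 0.202 ] a 168.6 tiltcheck -1.0 j [43. 20.  1. 71. -0. 54.] t 60.8 w -0.0001
  1 x 5 [0,0,0,-0.001]
  1 x 5 [-0.963,0.008,-0.08,0]
   -> [0.491 0.352 0.21 ] 168.9
  1 x 5 [-0.0,-0.0,0.78,0]
   -> [0.491 0.352 0.132] 168.9
```

View pics/s8c.png

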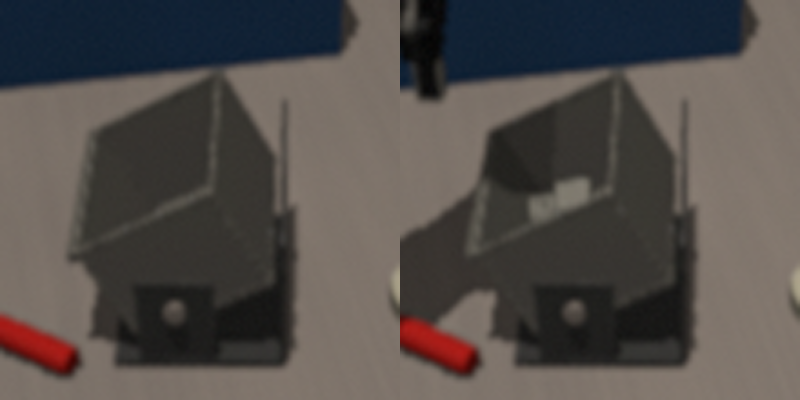

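The bin still stands tipped, with both reducers inside. Entering it from above.

>>> apply_moves(
  commands=[
    [-0.963,0.008,-0.08,0],
    [-0.963,0.008,-0.08,0],
    [-0.963,0.008,-0.08,0],
    [-0.963,0.008,-0.08,0],
    [-0.963,0.008,-0.08,0],
  ],
)

```text
clock: 61.22
eef_pos: [0.4919, 0.3517, 0.2104]
tool_rot: [0.099, 0.995, -0.001, -0.001]
ft_force: [-0.1, -0.4, -0.7]
grip_width: -0.0001
grasp_force: 0.0
```

>>> apply_moves(
  commands=[
    [0,0,0,0],
    [0,0,0.5,0],
    [0,0,0.5,0],
    [0,0,0.5,0],
    [0,0,0.5,0],
  ],
)

```text
clock: 61.63
eef_pos: [0.49, 0.3521, 0.1697]
tool_rot: [0.098, 0.995, -0.001, -0.001]
ft_force: [-0.6, 0.3, 0.4]
grip_width: 0.0001
grasp_force: 0.0
```

>>> apply_moves(
  commands=[
    [0,0,0.5,0],
    [0,0,0.5,0],
    [0,0,0.5,0],
    [0,0,0.3,0],
    [0,0,0,0],
  ],
)

```text
clock: 62.05
eef_pos: [0.4905, 0.3516, 0.1335]
tool_rot: [0.099, 0.995, -0.001, -0.001]
ft_force: [0.4, -0.8, -1.0]
grip_width: 0.0003
grasp_force: 0.0
```

>>> apply_moves(
  commands=[
    [0,0,0,0],
    [-0.2,0,0,0],
    [-0.2,0,0,0],
    [-0.2,0,0,0],
    [-0.2,0,0,0],
  ],
)

```text
clock: 62.47
eef_pos: [0.5081, 0.3491, 0.1362]
tool_rot: [0.099, 0.995, 0.0, 0.001]
ft_force: [0.5, 0.2, -0.1]
grip_width: 0.0
grasp_force: 0.0
```

>>> apply_moves(
  commands=[
    [-0.2,0,0,0],
    [-0.2,0,0,0],
    [-0.2,0,0,0],
    [0,0,0,0],
    [0,0,0,0],
  ],
)

```text
clock: 62.88
eef_pos: [0.5188, 0.3464, 0.1352]
tool_rot: [0.099, 0.995, -0.0, -0.0]
ft_force: [-2.3, 0.6, -0.6]
grip_width: 0.0001
grasp_force: 0.0
```

>>> apply_moves(
  commands=[
    [-0.2,0,0.03,0],
    [-0.2,0,0.03,0],
    [-0.2,0,0.03,0],
    [-0.2,0,0.03,0],
    [-0.2,0,0.03,0],
  ],
)

```text
clock: 63.3
eef_pos: [0.5369, 0.3427, 0.1309]
tool_rot: [0.099, 0.995, -0.0, -0.003]
ft_force: [-7.3, 3.8, -7.4]
grip_width: -0.0003
grasp_force: 5.0
```

>>> apply_moves(
  commands=[
    [-0.2,0,0.03,0],
    [-0.2,0,0.03,0],
    [-0.1,0,0.03,0],
    [-0.1,0,0.03,0],
    [0,0,0,0],
  ],
)

```text
clock: 63.72
eef_pos: [0.5459, 0.3408, 0.1256]
tool_rot: [0.098, 0.995, -0.001, -0.006]
ft_force: [-9.7, 5.5, -12.1]
grip_width: -0.0001
grasp_force: 6.1
```

>>> apply_moves(
  commands=[
    [-0.15,0,0.03,0],
    [-0.15,0,0.03,0],
    [-0.15,0,0.03,0],
    [-0.1,0,0,0],
    [0,0,0,0],
  ],
)

```text
clock: 64.13
eef_pos: [0.5526, 0.3392, 0.1209]
tool_rot: [0.097, 0.995, -0.002, -0.011]
ft_force: [-16.0, 8.9, -16.5]
grip_width: 0.0001
grasp_force: 9.6
```

>>> apply_moves(
  commands=[
    [-0.1,0,0,0],
    [-0.1,0,0,0],
    [0,0,0,0],
    [0,0,0,0],
    [0,0,0,0],
  ],
)

```text
clock: 64.55
eef_pos: [0.5579, 0.3373, 0.1226]
tool_rot: [0.097, 0.995, -0.002, -0.009]
ft_force: [-14.0, 4.4, -13.2]
grip_width: 0.0001
grasp_force: 7.3
```

>>> apply_moves(
  commands=[
    [-0.1,0,0,0],
    [-0.1,0,0,0],
    [0,0,0,0],
    [0,0,0,0],
    [0,0,0,0],
  ],
)

```text
clock: 64.97
eef_pos: [0.5595, 0.3369, 0.1212]
tool_rot: [0.097, 0.995, -0.003, -0.011]
ft_force: [-18.3, 6.2, -14.6]
grip_width: 0.0001
grasp_force: 9.3
```

>>> apply_moves(
  commands=[
    [-0.1,0,0,0],
    [-0.1,0,0,0],
    [0,0,0,0],
    [0,0,0,0],
    [0,0,0,0],
  ],
)

```text
clock: 65.38
eef_pos: [0.5596, 0.3369, 0.1212]
tool_rot: [0.096, 0.995, -0.003, -0.015]
ft_force: [-29.1, 6.3, -9.8]
grip_width: -0.0001
grasp_force: 14.3
```

>>> apply_moves(
  commands=[
    [0.3,0,0,0],
    [0.3,0,0,0],
    [0.3,0,0,0],
    [0.3,0,0,0],
    [0,0,0,0],
  ],
)

```text
clock: 65.8
eef_pos: [0.55, 0.3409, 0.1299]
tool_rot: [0.099, 0.995, 0.001, 0.001]
ft_force: [-0.3, -0.6, 0.1]
grip_width: -0.0004
grasp_force: 0.0
```

>>> apply_moves(
  commands=[
    [0,0,-0.5,0],
    [0,0,-1,0],
    [0,0,-1,0],
    [0,0,-1,0],
    [0,0,-1,0],
  ],
)

```text
clock: 66.22
eef_pos: [0.5505, 0.3402, 0.2211]
tool_rot: [0.099, 0.995, 0.001, 0.001]
ft_force: [-0.4, 0.5, -0.3]
grip_width: -0.0002
grasp_force: 0.0
```

>>> apply_moves(
  commands=[
    [1,0,-0.5,0],
    [1,0,0,0],
    [1,0,0,0],
    [1,0,0,0],
    [1,0,0,0],
  ],
)

```text
clock: 66.63
eef_pos: [0.4517, 0.3603, 0.2303]
tool_rot: [0.1, 0.995, 0.001, 0.001]
ft_force: [0.8, -0.0, 0.3]
grip_width: -0.0002
grasp_force: 0.0
```

>>> apply_moves(
  commands=[
    [1,0,0,0],
    [1,0,0,0],
    [1,0,0,0],
    [0,0,0,0],
    [0,0,0,0],
  ],
)

```text
clock: 67.05
eef_pos: [0.3929, 0.3725, 0.2302]
tool_rot: [0.099, 0.995, 0.001, 0.001]
ft_force: [-0.8, 0.7, -0.2]
grip_width: -0.0001
grasp_force: 0.0
```

```bash
python3 - <<'E'
from h import *
c=snap('side','s9.png'); d=snap('scene','s9b.png')
p=np.load('bin.npy')
def rim(q,X,z=130):
    dx,dz=X[0]+p[4]*1000+15,z-55
    a=np.array([-15+dx*np.cos(q)-dz*np.sin(q),X[1],55+dx*np.sin(q)+dz*np.cos(q)])/1000
    return [p[0]+np.cos(p[2])*a[0]-np.sin(p[2])*a[1],p[1]+np.sin(p[2])*a[0]+np.cos(p[2])*a[1],a[2]]
# gradient strength along the rim polygon for each tilt hypothesis
for im,f in((c['image'],'s9'),(d['image'],'s9b')):
    g=cv2.GaussianBlur(cv2.cvtColor(im,6),(0,0),1).astype(np.float32); m=cv2.magnitude(cv2.Sobel(g,5,1,0),cv2.Sobel(g,5,0,1))
    R=[]
    for q in np.arange(-.06,.56,.02):
        C=[(-60,-85),(-60,85),(60,85),(60,-85),(-60,-85)]
        P=np.array([proj(f,rim(q,np.array(C[i])*(1-t)+np.array(C[i+1])*t)) for i in range(4) for t in np.linspace(0,1,25)]).astype(np.float32)
        R.append((round(float(cv2.remap(m,P[:,:1],P[:,1:],1).mean()),1),round(q,2)))
    print(sorted(R)[::-1][:5])
plan([])
E
```

```text
[(78.8, np.float64(-0.06)), (77.6, np.float64(-0.04)), (75.4, np.float64(-0.02)), (74.2, np.float64(0.0)), (71.5, np.float64(0.02))]
[(96.0, np.float64(0.0)), (94.6, np.float64(0.02)), (93.5, np.float64(-0.02)), (90.9, np.float64(0.04)), (90.4, np.float64(-0.04))]
at [0.3937 0.3722 0.2295] a 168.6 tiltcheck -1.0 j [43. 19.  4. 75. -0. 55.] t 67.2 w -0.0
```

Both cameras put the tilt at 0, and I felt the stop. Handing in.

```bash
python3 -c "
from h import *
print(bot.job_done())"
```

```text
the job is handed in; nothing more can be done
None
```

I handed the job in at about 67 s: the clamp is on the cork mat, both tees are in the orange tray, both grey reducers are in the bin, the bin is pushed home (about 0 rad in the scene camera, end stop felt), and the end cap is still in the blue tray; no verdict came back.

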